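Scoop ball knobs onto the counting scale

TASK

With the blue-handled scoop, transfer at least four of the five black ball knobs from the yellow stock bin into the round pan of the counting scale, never touching the knobs with the gripper or arm. Then put the empty scoop away, fully down, flat and square in the pocket of its grey rest. Any knob not in the pan must be left in the bin, and the other things on the bench are to be left where they are.

Things in the scene. Friction and masses are not known exactly. Their poses are not given: they have to be found in the camera images.
- scoop: Aluminium scoop tray 96 mm long (x), 92 wide (y), open on top and at the front (+x); floor 2 mm, walls 3 mm thick: sides 34 mm high (sloping to 0 over the front 48 mm), back 40. Blue handle on the back wall: bar 22 mm wide (y), 34 deep, 100 long, rising 20 degrees back (to -x) from z; top end at x -80, z 129 mm. About 0.22 kg. Origin: centre of the tray's underside, z up.
- scoop_grip (a point): Point on the handle's axis, 33 mm below its top end: grip here across the 22 mm width (y), fingers pointing down. At x -69, y 0, z 97.7 mm in the scoop's frame; axes as the scoop's.
- scoop_lip (a point): Middle of the lower front edge of the scoop's mouth; at x 48, y 0, z 0 mm in the scoop's frame.
- bin: Yellow open-topped stock bin, fixed, 220 mm long (x), 110 wide (y), walls and floor 4 mm thick (inside 212 x 102): low front wall 22 mm high on its -x side (to the robot), sides 50 mm (90 mm over the rear 80 mm), back wall 90 mm high on its +x side. From x = 70 mm the inner floor slopes at 50 degrees up the back wall, rising 43 mm. The knobs start on the flat. Origin: centre of its underside.
- rest: Grey scoop rest, fixed, 126 x 122 mm, with a pocket 102 mm long (x) by 98 wide (y): 3 mm to spare on each side of the scoop's tray, scoop's x along the rest's x. Pocket floor (black pad) 8 mm over the bench; straight walls up to 17 mm, then a sloping lead-in up to about 25 mm. Origin: centre of its underside.
- rest_pocket (a point): Centre of the pocket's floor in the rest; axes as the rest's.
- scale: Parts-counting scale, fixed to the bench: white base 150 by 150 by 36 mm with a round steel pan on top, pan rim 160 mm across at 82 mm above the bench. Origin: centre of its underside.
- scale_pan (a point): Centre of the pan's inner floor, 50 mm above the bench; the pan is 32 mm deep, its floor about 128 mm across, its mouth about 154 mm.
- knob1: Ball knob 1 of 5 (all alike): black plastic ball 26 mm across with a tapered foot that ends in a flat face 17 mm across, 15 mm from the ball's centre; about 20 g, smooth. Origin: the ball's centre; the foot points along its -z.
- knob2: Ball knob 2 of 5 (all alike): black plastic ball 26 mm across with a tapered foot that ends in a flat face 17 mm across, 15 mm from the ball's centre; about 20 g, smooth. Origin: the ball's centre; the foot points along its -z.
- knob3: Ball knob 3 of 5 (all alike): black plastic ball 26 mm across with a tapered foot that ends in a flat face 17 mm across, 15 mm from the ball's centre; about 20 g, smooth. Origin: the ball's centre; the foot points along its -z.
- knob4: Ball knob 4 of 5 (all alike): black plastic ball 26 mm across with a tapered foot that ends in a flat face 17 mm across, 15 mm from the ball's centre; about 20 g, smooth. Origin: the ball's centre; the foot points along its -z.
- knob5: Ball knob 5 of 5 (all alike): black plastic ball 26 mm across with a tapered foot that ends in a flat face 17 mm across, 15 mm from the ball's centre; about 20 g, smooth. Origin: the ball's centre; the foot points along its -z.
- glue_jar: Bystander. Yellow jar with red cap, 56 mm across, 95 mm high. Origin: centre of its underside.
- steel_block: Bystander. Steel block 130 x 35 x 45 mm. Origin: centre of its underside.
- driver: Bystander. Red-handled screwdriver lying down. Origin: centre of its underside.
- caliper: Bystander. Steel caliper, 200 mm long, lying flat. Origin: centre of its underside.
- oak_block: Bystander. Light wood block 40 x 120 x 40 mm. Origin: centre of its underside.

How it is judged:
On the way, in this order (a step that is already met when the one before it is completed fails the run):
1. at least one knob rides in the scoop, lifted clear of the bin (knob higher than 90 mm over the bench) (((distance between knob1 and scoop below 0.065 m and height (world z) of knob1 above 0.09 m) or (distance between knob2 and scoop below 0.065 m and height (world z) of knob2 above 0.09 m) or (distance between knob3 and scoop below 0.065 m and height (world z) of knob3 above 0.09 m) or (distance between knob4 and scoop below 0.065 m and height (world z) of knob4 above 0.09 m) or (distance between knob5 and scoop below 0.065 m and height (world z) of knob5 above 0.09 m))), for 0.2 s.
2. at least four knobs are in the scale's pan ((distance between each of knob1, knob2, knob3, knob4 and scale_pan below 0.085 m or distance between each of knob1, knob2, knob3, knob5 and scale_pan below 0.085 m or distance between each of knob1, knob2, knob4, knob5 and scale_pan below 0.085 m or distance between each of knob1, knob3, knob4, knob5 and scale_pan below 0.085 m or distance between each of knob2, knob3, knob4, knob5 and scale_pan below 0.085 m)), for 0.2 s.
At the end, for the whole second after the job is handed in: Four or more knobs at rest in the pan, the others in pan or bin; the empty scoop at rest in the pocket: underside within 3.5 mm of its floor, 8 mm of its centre, tilt under 0.06 rad, within 0.1 rad of the rest's x axis ((distance between each of knob1, knob2, knob3, knob4 and scale_pan below 0.085 m or distance between each of knob1, knob2, knob3, knob5 and scale_pan below 0.085 m or distance between each of knob1, knob2, knob4, knob5 and scale_pan below 0.085 m or distance between each of knob1, knob3, knob4, knob5 and scale_pan below 0.085 m or distance between each of knob2, knob3, knob4, knob5 and scale_pan below 0.085 m) and (distance between knob1 and scale_pan below 0.085 m or (x of knob1 in the frame of bin between -0.108 and 0.108 m and y of knob1 in the frame of bin between -0.053 and 0.053 m and z of knob1 in the frame of bin below 0.065 m)) and (distance between knob2 and scale_pan below 0.085 m or (x of knob2 in the frame of bin between -0.108 and 0.108 m and y of knob2 in the frame of bin between -0.053 and 0.053 m and z of knob2 in the frame of bin below 0.065 m)) and (distance between knob3 and scale_pan below 0.085 m or (x of knob3 in the frame of bin between -0.108 and 0.108 m and y of knob3 in the frame of bin between -0.053 and 0.053 m and z of knob3 in the frame of bin below 0.065 m)) and (distance between knob4 and scale_pan below 0.085 m or (x of knob4 in the frame of bin between -0.108 and 0.108 m and y of knob4 in the frame of bin between -0.053 and 0.053 m and z of knob4 in the frame of bin below 0.065 m)) and (distance between knob5 and scale_pan below 0.085 m or (x of knob5 in the frame of bin between -0.108 and 0.108 m and y of knob5 in the frame of bin between -0.053 and 0.053 m and z of knob5 in the frame of bin below 0.065 m)) and linear speed of each of knob1, knob2, knob3, knob4, knob5 below 0.05 m/s and z of scoop in the frame of rest_pocket below 0.0035 m and horizontal distance between scoop and rest_pocket below 0.008 m and angle between scoop's own z axis and vertical below 0.06 rad and angle between the x axis of scoop and the x axis of rest, either way round below 0.1 rad and linear speed of scoop below 0.02 m/s); the robot touches nothing.
It fails at once if a knob is touched by the gripper or arm (over 0.5 N) (contact force between any of the fingers, the arm and knob1 above 0.5 N or contact force between any of the fingers, the arm and knob2 above 0.5 N or contact force between any of the fingers, the arm and knob3 above 0.5 N or contact force between any of the fingers, the arm and knob4 above 0.5 N or contact force between any of the fingers, the arm and knob5 above 0.5 N).
It fails at once if a bystander (jar, steel block, screwdriver, caliper, wood block) is moved more than 30 mm (distance of any of glue_jar, steel_block, driver, caliper, oak_block from where it was at the start of the episode above 0.03 m).
It also fails if it takes over 64 s, if anything falls off the work surface, if the arm or the gripper's body presses on something with over 40 N, if the wrist force passes 120 N, or if a joint passes its speed limit or range.

ROBOT

A 6-joint arm with a two-finger parallel gripper is mounted at the origin on the work surface. World frame = base frame: x ahead of the robot, y to its left, z up, the work surface at z = 0. Lengths are in m, angles in rad, forces in N, time in s.
With the tool pointing down it reaches from about 0.35 to 0.975 m from the base axis. Payload 4.9 kg.
Tool frame: the origin (TCP) lies on the centre line of the jaws, within the pads' length; the fingertips stand 19 mm ahead of it and the grasp point (between the pads) is the TCP; z points along the fingers, y is the line along which they close (so a half turn about z gives the same grasp; the last joint's range is limited). The gripper opens to 85 mm and grips with 20 to 120 N. Pads are 22 mm wide; open, the fingers measure 114 mm over their backs; the gripper's body (76 mm by 85 mm) begins 54 mm behind the grasp point. The pads swing forward as they close: fully open they stand 13 mm farther back than shut.
Start: joints at [1.107, 0.053, 1.613, -0, 1.476, -0.119], TCP at [0.211, 0.588, 0.25] pointing down, gripper open.
Joint ranges: [-3.01, 3.01], [-1.01, 2.22], [0.06, 2.58], [-1.02, 4.17], [0.09, 2.62], [-3.14, 3.14]. Speed limits (rad/s): [2.57, 2.57, 3.14, 3.14, 3.14, 3.14].

INTERFACE

Orientations are given as a unit quaternion [w, x, y, z].
In Python, from plant import state, grab_frame, ticket, spotter gives the robot as it stands.
- The arm moves only by the tool apply_moves, never from a script. Its argument "series" is a list of rows, each an object of numbers: "jaw": the closure, from 0 (fully open) to 1 (shut); "dx", "dy", "dz": the shift along the tool's x, y, z in mm; "turn": the turn about the tool's z in rad. A call has 1 to 5 rows; each row is the pose to reach, as a shift and turn from the pose commanded when the call began, along the tool's axes at that moment; what a row does not reach only later rows make up. A row lasts 1/12 s, in which the tool goes at most 41.7 mm and 7.16 degrees, less where a joint would pass 70% of its speed; a pose out of reach is approached as far as the arm can. A call with a gripper value outside its range is refused whole. The fingers move at their own pace and stop on an object; the grip force is fixed at half the most. Time passes only in rows, so rows that repeat a pose let the fingers close. It gives the time, the measured TCP pose, the force, the opening and the grip force at its end, in the units of the state.
- state(): the state, without advancing time (a new reading comes with each control period).
- grab_frame(name): name is "scene" or "side" or "wrist"; returns a dict with "pixels" (384x512x3 uint8, red, green, blue), "mtx" (3x3 intrinsics, pixels), "camera_from_world" (4x4, takes a point from world to camera coordinates). Camera axes: x right, y down, z forward; pixel columns grow to the right and rows downward; lengths in m; the calibration is good to about 2 mm. A picture is of the moment at which its call begins. There is no depth.
- ticket.job_done(): hands the job in; it is judged then, once.
Trained networks look in a picture, given as the dict that the camera call returned (one of the last four; its "shot" number tells which), for a name from the list of things; names that differ only in an ending like _2 or _b are one class to them, and where a whole thing is asked for, a point or a joint stands for the part that bears it (a point fixed in the world has none). Each returns a list of dicts, best first, with "conf" (0 to 1); they miss things now and then, are a little off and sometimes report something else, mostly with a low value. They report only what shows in the picture. A call takes as long as a camera call.
- spotter.outline_of(picture, target): "region" (384x512 bool, what is visible of it) and "extent" ([left, top, right, bottom] in pixels, round what is visible of it).
The state is a dict: "time": time; "joint_pos": joint angles; "joint_vel": joint speeds; "joint_efforts": joint torques, N m; "tool_pos": TCP position; "tool_rot": TCP orientation; "contact_force": force on the tool from outside, world axes, zero at the start; "ft_torque": the same for the moment, N m; "gripper_width": opening from 0.0 (shut) to 1.0 (fully open); "grasp_force": force on a finger pad.
Only numpy, scipy, OpenCV 4.12 (cv2) and the standard library are available. Lean on these libraries where they do the work, as an engineer would, in place of code of your own. Each camera call takes 0.05 s, during which the arm holds its last target. There are 200 camera calls.

## Working session

There is one attempt and no reset: what is moved stays moved. The work goes in short steps, Python scripts to look and compute and a tool call to move; the robot and the scene stay as the last step left them, time stands still between calls to the robot, and variables do not carry over. Pictures are saved under pics/ and viewed, at most 10 in all, crops included, and the job is handed in when it is done.

Besides the shell and the picture viewer there is one more tool, called as name([rows], argument=value, ...), one row to a line, values as JSON. apply_moves: Moves the arm, as the interface text tells. Its arguments: {"type":"object","properties":{"series":{"type":"array","items":{"type":"object","properties":{"jaw":{"type":"number"},"dx":{"type":"number"},"dy":{"type":"number"},"dz":{"type":"number"},"turn":{"type":"number"}}}}},"required":["series"]}

```bash
ls; mkdir -p pics
python3 - <<'E'
from plant import state, grab_frame, ticket, spotter
import cv2,numpy as np
s=state();print({k:np.round(v,3) for k,v in s.items()})
ims=[]
for n in ("scene","side"):
    f=grab_frame(n);ims.append(f["pixels"]);print(n,np.round(f["mtx"],1).tolist(),np.round(f["camera_from_world"],3).tolist())
    cv2.imwrite(f"pics/{n}0.png",cv2.resize(f["pixels"][:,:,::-1],(800,600)))
E
```

```text
pics
{'time': np.float64(0.0), 'joint_pos': array([ 1.107,  0.053,  1.614,  0.   ,  1.476, -0.119]), 'joint_vel': array([-0.   ,  0.001,  0.   , -0.001, -0.001,  0.001]), 'joint_efforts': array([-1.0000e-03, -3.9366e+01, -3.7019e+01, -0.0000e+00,  7.0000e-03,
       -0.0000e+00]), 'tool_pos': array([0.211, 0.588, 0.249]), 'tool_rot': array([-0.   ,  0.172,  0.985, -0.001]), 'contact_force': array([-0.251, -0.341, -0.156]), 'ft_torque': array([ 0.023, -0.027,  0.018]), 'grasp_force': np.float64(0.0), 'gripper_width': np.float64(1.001)}
scene [[426.9, 0.0, 256.6], [0.0, 426.9, 190.3], [0.0, 0.0, 1.0]] [[-0.014, 1.0, 0.012, 0.033], [0.709, 0.019, -0.705, -0.338], [-0.705, -0.002, -0.709, 1.926], [0.0, 0.0, 0.0, 1.0]]
side [[484.7, 0.0, 256.2], [0.0, 484.7, 195.6], [0.0, 0.0, 1.0]] [[-0.865, -0.502, 0.015, 0.472], [-0.35, 0.58, -0.735, 0.277], [0.361, -0.641, -0.678, 1.633], [0.0, 0.0, 0.0, 1.0]]
```

View pics/scene0.png

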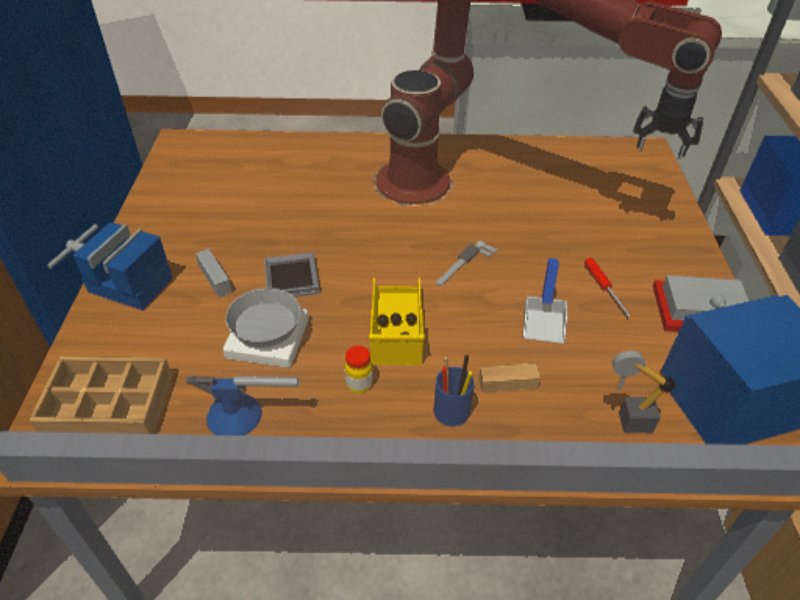

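View pics/side0.png

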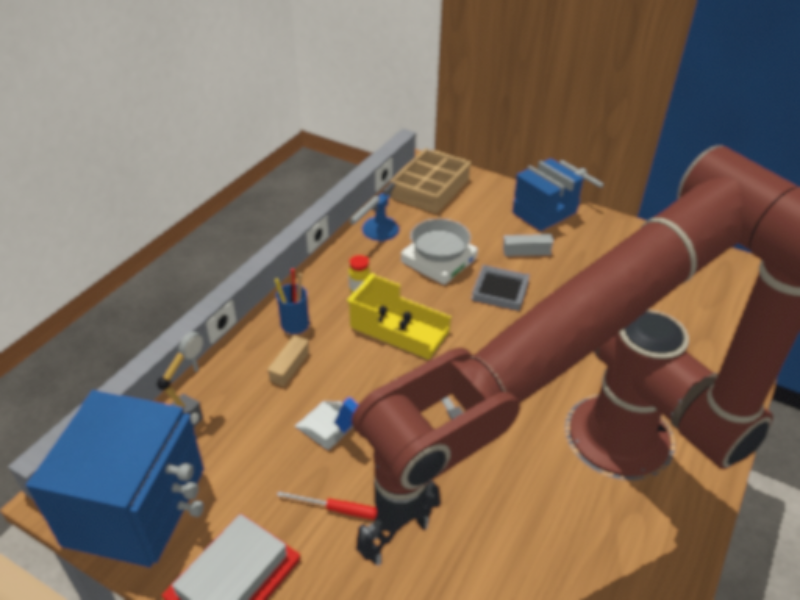

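The scene view (800×600 scale) shows the scoop at (547,300), the bin with knobs at (397,320), the scale pan at (263,318) and the rest at (292,275). The jar, driver, caliper and blocks stand around them. The side view agrees. Next I'll write a helper that fits the known shapes to the outlines in several views.

```bash
cat > h.py <<'E'
import numpy as np, cv2
from scipy.optimize import minimize
from plant import state, grab_frame, spotter
def box(x0,x1,y0,y1,z0,z1): return np.array([[x,y,z] for x in (x0,x1) for y in (y0,y1) for z in (z0,z1)],float)
def cone(r0,z0,r1,z1,n=40):
    t=np.linspace(0,2*np.pi,n); return np.vstack([np.c_[r*np.cos(t),r*np.sin(t),0*t+z] for r,z in((r0,z0),(r1,z1))])
def side(y0,y1): return np.array([[x,y,z] for y in(y0,y1) for x,z in((-48,0),(48,0),(0,34),(-48,34))],float)
c,s=np.cos(np.radians(20)),np.sin(np.radians(20))
u=np.array([-s,0,c]); v=np.array([c,0,s]); top=np.array([-80,0,129.])
hand=np.array([top-a*u+b*v+[0,w,0] for a in(0,100) for b in(-17,17) for w in(-11,11)])
M={'scoop':[box(-48,48,-46,46,0,2),side(-46,-43),side(43,46),box(-48,-45,-46,46,0,40),hand],
 'bin':[box(-110,110,-55,55,0,4),box(-110,-106,-55,55,0,22),box(-110,110,-55,-51,0,50),box(-110,110,51,55,0,50),
        box(30,110,-55,-51,0,90),box(30,110,51,55,0,90),box(106,110,-55,55,0,90)],
 'rest':[box(-63,63,-61,61,0,24)],
 'scale':[box(-75,75,-75,75,0,36),cone(64,46,80,82)]}
def world(p,P):  # p=x,y,z(mm),yaw
    a=p[3]; R=np.array([[np.cos(a),-np.sin(a),0],[np.sin(a),np.cos(a),0],[0,0,1]]); return (P@R.T+p[:3])/1000
def proj(f,X):
    C=X@f['camera_from_world'][:3,:3].T+f['camera_from_world'][:3,3]; q=C@f['mtx'].T; return q[:,:2]/q[:,2:]
K=4
def render(f,name,p):
    m=np.zeros((384*K,512*K),np.uint8)
    for P in M[name]:
        h=cv2.convexHull(((proj(f,world(p,P))+.5)*K*16).astype(np.float32).reshape(-1,1,2)); cv2.fillConvexPoly(m,np.clip(h,-3e5,3e5).astype(np.int32),1,cv2.LINE_8,4)
    return cv2.resize(m.astype(np.float32),(512,384),interpolation=cv2.INTER_AREA)
def fit(name,views,p0,fixz=False):  # views: (frame, mask)
    def cost(q):
        p=np.array([q[0],q[1],p0[2] if fixz else q[2],q[3]/100])
        return np.mean([1-np.minimum(r,m).sum()/np.maximum(r,m).sum() for r,m in((render(f,name,p),m.astype(np.float32)) for f,m in views)])
    q0=np.array([p0[0],p0[1],p0[2],p0[3]*100]); best=None
    for st in(15,5):
        S=np.vstack([q0]+[q0+st*np.eye(4)[i] for i in range(4)]); r=minimize(cost,q0,method='Nelder-Mead',options=dict(initial_simplex=S,maxiter=160,xatol=.1,fatol=1e-4)); q0=r.x
    return np.array([q0[0],q0[1],p0[2] if fixz else q0[2],q0[3]/100]),r.fun
def ray(f,px,z):  # pixel -> world point at height z (m)
    R=f['camera_from_world'][:3,:3];t=f['camera_from_world'][:3,3]; d=R.T@np.linalg.solve(f['mtx'],[px[0],px[1],1]); o=-R.T@t
    return o+d*(z-o[2])/d[2]
def tri(fs,pxs):
    P=[f['mtx']@f['camera_from_world'][:3] for f in fs]
    X=cv2.triangulatePoints(P[0],P[1],np.array(pxs[0],float).reshape(2,1),np.array(pxs[1],float).reshape(2,1))[:,0]; return X[:3]/X[3]
def look(f,name):
    r=spotter.outline_of(f,name); return r[0] if r and r[0]['conf']>.3 else None
E
python3 - <<'E'
from h import *
fs=[grab_frame(n) for n in('scene','side')]
for n in('scoop','bin','rest','scale','glue_jar','steel_block','driver','caliper','oak_block'):
    L=[look(f,n) for f in fs]; print(n,[(round(l['conf'],2),l['extent']) if l else None for l in L])
    if n in M:
        e=L[0]['extent'];p0=ray(fs[0],[(e[0]+e[2])/2,(e[1]+e[3])/2],.02)*1000
        p0=np.r_[p0[:2],0,0]; v=[(f,l['region']) for f,l in zip(fs,L) if l]
        for vv in (v,v[:1]):
            p,c=fit(n,vv,p0,fixz=len(vv)==1); print('  ',np.round(p,2),round(c,3))
for k in spotter.outline_of(fs[0],'knob1'): 
    m=np.argwhere(k['region']).mean(0)[::-1]; print('knob',round(k['conf'],2),k['extent'],np.round(ray(fs[0],m,.017)*1000))
E
```

```text
scoop [(0.91, [331.9, 165.6, 365.3, 218.6]), (0.69, [187.3, 252.2, 226.2, 289.2])]
   [ 5.5821e+02  3.0124e+02 -7.0000e-01 -1.6000e-01] 0.077
   [ 5.5848e+02  3.0092e+02  0.0000e+00 -1.5000e-01] 0.061
bin [(0.59, [234.1, 184.8, 271.1, 233.3]), (0.94, [221.4, 178.0, 288.4, 228.4])]
   [ 5.7054e+02 -3.7880e+01  4.3000e-01  3.0000e-02] 0.121
   [ 5.6875e+02 -3.7750e+01  0.0000e+00  3.0000e-02] 0.148
rest [(0.86, [169.3, 164.7, 204.5, 191.9]), (0.61, [302.7, 169.5, 338.6, 199.9])]
   [ 4.1790e+02 -2.9676e+02 -9.4000e-01  2.1000e-01] 0.091
   [ 4.1704e+02 -2.9764e+02  0.0000e+00  2.0000e-01] 0.142
scale [(0.85, [144.2, 182.1, 195.6, 235.7]), (0.73, [257.2, 139.7, 306.1, 182.5])]
   [ 6.1448e+02 -3.2474e+02 -1.3100e+00 -1.2000e-01] 0.066
   [ 6.1454e+02 -3.2421e+02  0.0000e+00 -1.5000e-01] 0.05
glue_jar [(0.93, [217.6, 224.4, 238.3, 254.1]), (0.56, [223.4, 158.4, 236.8, 183.6])]
steel_block [(0.59, [125.9, 161.5, 149.7, 188.3]), (0.97, [320.8, 152.6, 355.6, 165.3])]
driver [(0.67, [372.8, 165.8, 391.8, 182.1]), (0.85, [182.1, 313.2, 240.6, 333.3])]
caliper [(0.79, [281.6, 156.3, 315.5, 180.3]), (0.57, [282.8, 255.2, 295.4, 269.4])]
oak_block [(0.93, [304.9, 228.0, 345.2, 255.4]), (0.92, [174.4, 213.4, 196.3, 246.7])]
knob 0.51 [247.8, 200.2, 258.2, 208.6] [565. -38.  17.]
knob 0.42 [240.6, 201.8, 248.8, 208.2] [568. -68.  17.]
knob 0.38 [257.8, 200.8, 270.1, 206.6] [562.  -2.  17.]
```

apply_moves([
  {"dx": -36,"dy": -16,"dz": 3,"jaw": 0},
  {"dx": -72,"dy": -33,"dz": 6,"jaw": 0},
  {"dx": -107,"dy": -49,"dz": 9,"jaw": 0},
  {"dx": -143,"dy": -66,"dz": 12,"jaw": 0},
  {"dx": -178,"dy": -82,"dz": 15,"jaw": 0},
])

```text
invalid input at $.series[0]: expected keys jaw, dx, dy, dz, turn
```

apply_moves([
  {"dx": -36,"dy": -16,"dz": 3,"turn": -0.05,"jaw": 0},
  {"dx": -72,"dy": -33,"dz": 6,"turn": -0.1,"jaw": 0},
  {"dx": -107,"dy": -49,"dz": 9,"turn": -0.15,"jaw": 0},
  {"dx": -143,"dy": -66,"dz": 12,"turn": -0.185,"jaw": 0},
  {"dx": -178,"dy": -82,"dz": 15,"turn": -0.185,"jaw": 0},
])

```text
time: 1.57
tool_pos: [0.352, 0.4495, 0.2353]
tool_rot: [0.0, 0.079, 0.997, 0.0]
contact_force: [0.4, 0.5, 0.2]
gripper_width: 0.996
grasp_force: 0.0
```

```bash
cat >> h.py <<'E'
def tool(s=None):
    s=s or state(); w,x,y,z=s['tool_rot']
    R=np.array([[1-2*(y*y+z*z),2*(x*y-z*w),2*(x*z+y*w)],[2*(x*y+z*w),1-2*(x*x+z*z),2*(y*z-x*w)],[2*(x*z-y*w),2*(y*z+x*w),1-2*(x*x+y*y)]])
    return s['tool_pos']*1000,R,np.arctan2(-R[0,1],R[1,1])  # mm, R, heading "yaw" of a scoop held across tool y
def plan(xyz,yaw):  # yaw: object's yaw with tool y along its y
    p,R,a=tool(); d=R.T@(np.array(xyz)-p); t=-((yaw-a+np.pi)%(2*np.pi)-np.pi)
    print('at',np.round(p,1),'yaw',round(a,3),'-> d',np.round(d,1),'turn',round(t,3),'rows',round(np.linalg.norm(d)/41.7,1))
E
python3 - <<'E'
from h import *
fs=[grab_frame(n) for n in('wrist','scene','side')]
plan([490,312,200],-.16); print(state()['time'])
L=[look(f,'scoop') for f in fs]; print([(round(l['conf'],2),np.round(l['extent'])) if l else None for l in L])
v=[(f,l['region']) for f,l in zip(fs,L) if l]
for vv in(v,v[:1]):
    p,c=fit('scoop',vv,np.array([558,301,0,-.16]),fixz=len(vv)==1); print(np.round(p,3),round(c,3))
im=fs[0]['pixels'][:,:,::-1].copy()
ct,_=cv2.findContours((render(fs[0],'scoop',p)>.5).astype(np.uint8),cv2.RETR_EXTERNAL,cv2.CHAIN_APPROX_NONE);cv2.drawContours(im,ct,-1,(0,255,0),1)
cv2.imwrite('pics/w1.png',im)
print(np.round(fs[0]['camera_from_world'],3).tolist(),fs[0]['mtx'][0,0])
E
```

```text
at [352.6 449.2 235.1] yaw -0.164 -> d [-158.  -112.9   35.1] turn -0.004 rows 4.7
1.7167
[(0.57, array([162., 272., 214., 322.])), (0.72, array([333., 164., 364., 219.])), (0.62, array([187., 256., 222., 287.]))]
[ 5.57655e+02  3.01116e+02 -1.02400e+00 -1.66000e-01] 0.28
[ 5.57338e+02  3.17555e+02  0.00000e+00 -3.25000e-01] 0.387
[[0.158, 0.987, 0.0, -0.5], [0.935, -0.15, 0.32, -0.299], [0.316, -0.05, -0.947, 0.278], [0.0, 0.0, 0.0, 1.0]] 273.37850479317933
```

View pics/w1.png

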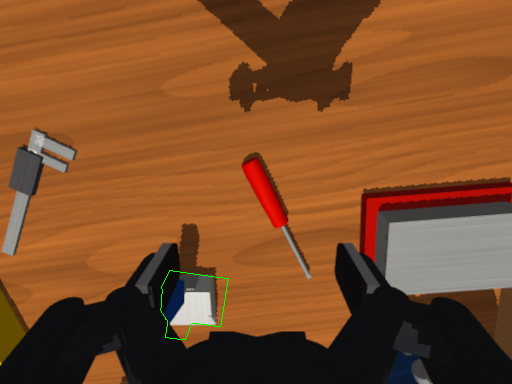

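The wrist view shows the driver in the middle (265,205), the caliper at left, and the scoop (190,300) half hidden behind a finger. The scene and side fits of the scoop agree, so I'll go to it.

apply_moves([
  {"dx": -32,"dy": -23,"dz": 7,"turn": 0,"jaw": 0},
  {"dx": -64,"dy": -46,"dz": 14,"turn": 0,"jaw": 0},
  {"dx": -96,"dy": -69,"dz": 21,"turn": 0,"jaw": 0},
  {"dx": -128,"dy": -92,"dz": 28,"turn": 0,"jaw": 0},
  {"dx": -158,"dy": -113,"dz": 35,"turn": 0,"jaw": 0},
])

```text
time: 2.28
tool_pos: [0.4895, 0.3142, 0.2004]
tool_rot: [0.0, 0.078, 0.997, 0.0]
contact_force: [-0.7, 0.3, 0.1]
gripper_width: 0.998
grasp_force: 0.0
```

Run:
```python
from h import *
fs=[grab_frame(n) for n in('scene','side')]
plan([489.8,312.2,97.7],-.16)
L=[look(f,'scoop') for f in fs]; print([(round(l['conf'],2),np.round(l['extent'])) if l else None for l in L])
f=grab_frame('wrist')
cv2.imwrite('pics/w2.png',np.hstack([cv2.resize(fs[0]['pixels'][150:230,310:390],(400,400)),cv2.resize(f['pixels'],(400,300))[:,:].repeat(1,0) if 0 else cv2.copyMakeBorder(cv2.resize(f['pixels'],(400,300)),0,100,0,0,cv2.BORDER_CONSTANT)])[:,:,::-1])
```

```text
at [490.8 312.  199. ] yaw -0.163 -> d [  0.9   0.2 101.3] turn -0.003 rows 2.4
[(0.6, array([331., 167., 365., 220.])), (0.62, array([189., 255., 230., 286.]))]
```

View pics/w2.png

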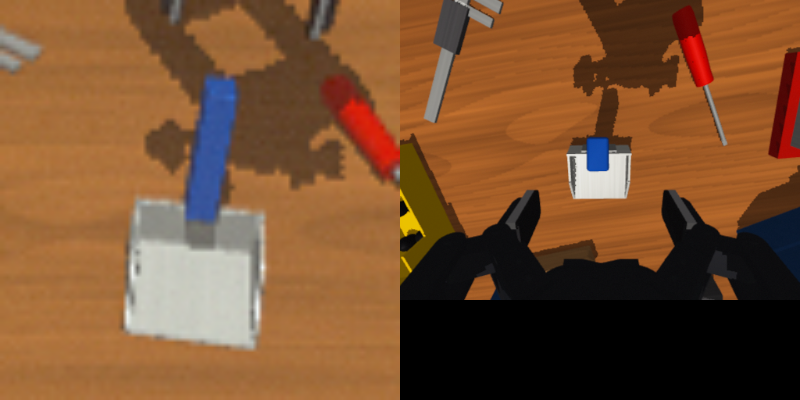

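The left crop shows the scoop with its handle up-image, and the right one shows the blue handle (598,155) centred between the fingers. I'll descend and close.

apply_moves([
  {"dx": 1,"dy": 0,"dz": 35,"turn": 0,"jaw": 0},
  {"dx": 1,"dy": 0,"dz": 70,"turn": 0,"jaw": 0},
  {"dx": 1,"dy": 0,"dz": 101,"turn": 0,"jaw": 0},
  {"dx": 1,"dy": 0,"dz": 101,"turn": 0,"jaw": 0.3},
  {"dx": 1,"dy": 0,"dz": 101,"turn": 0,"jaw": 1},
])

```text
time: 2.95
tool_pos: [0.4859, 0.3152, 0.098]
tool_rot: [-0.002, 0.079, 0.997, -0.001]
contact_force: [0.3, -1.3, 0.4]
gripper_width: 0.75
grasp_force: 0.0
```

apply_moves([
  {"dx": 0,"dy": 0,"dz": 0,"turn": 0,"jaw": 1},
  {"dx": 0,"dy": 0,"dz": 0,"turn": 0,"jaw": 1},
  {"dx": 0,"dy": 0,"dz": 0,"turn": 0,"jaw": 1},
  {"dx": 0,"dy": 0,"dz": 0,"turn": 0,"jaw": 1},
  {"dx": 0,"dy": 0,"dz": 0,"turn": 0,"jaw": 1},
])

```text
time: 3.37
tool_pos: [0.4896, 0.315, 0.1023]
tool_rot: [0.002, 0.08, 0.997, 0.001]
contact_force: [-0.7, -0.2, 6.4]
gripper_width: 0.249
grasp_force: 58.7
```

Run:
```python
from h import *
s=state();print(np.round(s['contact_force'],1),s['gripper_width'],s['grasp_force'],s['time'])
fs=[grab_frame(n) for n in('wrist','scene','side')]
L=[look(f,'scoop') for f in fs]; print([(round(l['conf'],2),np.round(l['extent'])) if l else None for l in L])
p,R,a=tool();print(p,a)
# expected scoop pose from tool
print('exp',p[0]+69*np.cos(a),p[1]+69*np.sin(a),p[2]-97.7,a)
cv2.imwrite('pics/w3.png',fs[0]['pixels'][:,:,::-1])
```

```text
[-0.7 -0.2  6.4] 0.24890673588463957 58.73212695121765 3.3667
[(0.55, array([197., 217., 316., 311.])), (0.85, array([331., 165., 365., 218.])), (0.91, array([190., 256., 229., 289.]))]
[489.58959729 315.01927007 102.33414117] -0.1598372776146732
exp 557.7100677443386 304.0373983936248 4.63414117098354 -0.1598372776146732
```

apply_moves([
  {"dx": 0,"dy": 0,"dz": -30,"turn": 0,"jaw": 1},
  {"dx": 0,"dy": 0,"dz": -70,"turn": 0,"jaw": 1},
  {"dx": 0,"dy": 0,"dz": -110,"turn": 0,"jaw": 1},
  {"dx": 0,"dy": 0,"dz": -150,"turn": 0,"jaw": 1},
  {"dx": 0,"dy": 0,"dz": -185,"turn": 0,"jaw": 1},
])

```text
time: 4.08
tool_pos: [0.4881, 0.3143, 0.2876]
tool_rot: [0.001, 0.08, 0.997, 0.001]
contact_force: [0.6, 0.2, -1.0]
gripper_width: 0.252
grasp_force: 59.8
```

Run:
```python
from h import *
s=state();print(np.round(s['contact_force'],1),s['time'])
plan([575,-38,300],.03)
```

```text
[ 0.6  0.2 -1. ] 4.0833
at [488.1 314.3 287.6] yaw -0.16 -> d [-141.9 -334.   -12.7] turn -0.19 rows 8.7
```

apply_moves([
  {"dx": -13,"dy": -30,"dz": -3,"turn": 0,"jaw": 1},
  {"dx": -28,"dy": -66,"dz": -6,"turn": 0,"jaw": 1},
  {"dx": -43,"dy": -102,"dz": -9,"turn": 0,"jaw": 1},
  {"dx": -58,"dy": -138,"dz": -12,"turn": 0,"jaw": 1},
  {"dx": -73,"dy": -174,"dz": -13,"turn": 0,"jaw": 1},
])

```text
time: 4.5
tool_pos: [0.5325, 0.1293, 0.2983]
tool_rot: [0.001, 0.08, 0.997, 0.0]
contact_force: [0.1, -0.2, -1.8]
gripper_width: 0.253
grasp_force: 58.8
```

apply_moves([
  {"dx": -15,"dy": -36,"dz": 0,"turn": -0.05,"jaw": 1},
  {"dx": -30,"dy": -72,"dz": 0,"turn": -0.1,"jaw": 1},
  {"dx": -45,"dy": -108,"dz": 0,"turn": -0.15,"jaw": 1},
  {"dx": -58,"dy": -138,"dz": 0,"turn": -0.19,"jaw": 1},
  {"dx": -69,"dy": -160,"dz": 0,"turn": -0.19,"jaw": 1},
])

```text
time: 4.92
tool_pos: [0.575, -0.041, 0.2974]
tool_rot: [0.0, -0.015, 1.0, -0.0]
contact_force: [1.1, -0.4, -1.5]
gripper_width: 0.25
grasp_force: 58.9
```

Run:
```python
from h import *
fs=[grab_frame(n) for n in('wrist','scene','side')]
s=state();print(np.round(s['contact_force'],1),s['time'])
plan([575,-38,300],.03)
p,R,a=tool()
L=[look(f,'scoop') for f in fs]; print([(round(l['conf'],2),np.round(l['extent'])) if l else None for l in L])
p0=np.array([p[0]+69*np.cos(a),p[1]+69*np.sin(a),p[2]-100,a]); print(p0)
v=[(f,l['region']) for f,l in zip(fs[1:],L[1:]) if l]
print(*[np.round(q,3) for q in fit('scoop',v,p0)])
B=[look(f,'bin') for f in fs]
print(*[np.round(q,3) for q in fit('bin',[(f,l['region']) for f,l in zip(fs[1:],B[1:]) if l],np.array([570,-38,0,.03]))])
for f in fs:
  for k in spotter.outline_of(f,'knob1'):
    m=np.argwhere(k['region']).mean(0)[::-1]; print('knob',f['shot'],round(k['conf'],2),np.round(k['extent']),np.round(ray(f,m,.017)*1000))
cv2.imwrite('pics/w4.png',fs[0]['pixels'][:,:,::-1])
```

```text
[-0.4  1.5 -2. ] 5.0667
at [575.1 -39.7 297.1] yaw 0.027 -> d [ 0.   1.7 -2.9] turn -0.003 rows 0.1
[(0.65, array([  0., 118., 126., 243.])), (0.68, array([243., 205., 247., 208.])), (0.69, array([223., 141., 260., 175.]))]
[ 6.44057911e+02 -3.78472296e+01  1.97142809e+02  2.68542111e-02]
[ 6.42376e+02 -3.75340e+01  1.96953e+02 -2.70000e-02] 0.609
[ 5.71079e+02 -3.80390e+01 -6.55000e-01  2.40000e-02] 0.221
knob 14 0.81 [248. 138. 268. 156.] [562. -39.  17.]
knob 14 0.72 [228. 138. 249. 162.] [567. -69.  17.]
knob 14 0.7 [263. 177. 280. 192.] [618. -18.  17.]
knob 14 0.62 [240. 179. 254. 198.] [630. -57.  17.]
knob 14 0.49 [277. 138. 291. 156.] [561.  -4.  17.]
knob 15 0.41 [258. 199. 270. 207.] [561.  -3.  17.]
knob 15 0.4 [251. 201. 258. 206.] [564. -37.  17.]
knob 16 0.39 [304. 170. 337. 198.] [ 415. -290.   17.]
knob 16 0.37 [223. 165. 238. 187.] [ 756. -133.   17.]
```

View pics/w4.png

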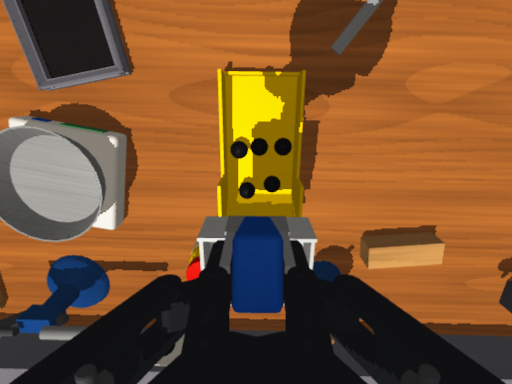

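The wrist view shows the bin from (219,70) to (305,215), with knobs at (239,150), (259,147), (283,147), (247,190) and (272,184). The held scoop is at the bottom, centred near column 257. Before entering I'll refine the bin pose from its yellow outline in this view.

```bash
cat >> h.py <<'E'
def yellow(f):
    h=cv2.cvtColor(f['pixels'],cv2.COLOR_RGB2HSV); m=cv2.inRange(h,(23,150,60),(34,255,255)); return cv2.morphologyEx(m,cv2.MORPH_CLOSE,np.ones((15,15)))>0
def binfit(f,p0,r0=60,r1=205,c0=205,c1=318):
    y=yellow(f)[r0:r1,c0:c1].astype(np.float32)
    def cost(q):
        r=render(f,'bin',np.array([q[0],q[1],0,q[2]/100]))[r0:r1,c0:c1]; return 1-np.minimum(r,y).sum()/np.maximum(r,y).sum()
    q=np.array([p0[0],p0[1],p0[3]*100])
    for st in(8,3): q=minimize(cost,q,method='Nelder-Mead',options=dict(initial_simplex=np.vstack([q]+[q+st*np.eye(3)[i] for i in range(3)]),xatol=.05,fatol=1e-5)).x
    return q,cost(q)
E
python3 - <<'E'
from h import *
f=grab_frame('wrist')
print(binfit(f,[571,-38,0,.025]))
q,c=binfit(f,[571,-38,0,.025])
pb=np.array([q[0],q[1],0,q[2]/100])
for k in spotter.outline_of(f,'knob1')[:5]:
    m=np.argwhere(k['region']).mean(0)[::-1]; X=ray(f,m,.018)*1000-pb[:3];a=pb[3]; print(np.round([X[0]*np.cos(a)+X[1]*np.sin(a),X[1]*np.cos(a)-X[0]*np.sin(a)]))
im=f['pixels'][:,:,::-1].copy()
ct,_=cv2.findContours((render(f,'bin',pb)>.5).astype(np.uint8),cv2.RETR_EXTERNAL,cv2.CHAIN_APPROX_NONE);cv2.drawContours(im,ct,-1,(0,0,255),1)
cv2.imwrite('pics/w5.png',cv2.resize(im[50:270,180:340],None,fx=3,fy=2.7))
a=pb[3];g=-147
plan([pb[0]+g*np.cos(a),pb[1]+g*np.sin(a),135],a)
E
```

```text
(array([569.5284037 , -37.47458051,   1.70556874]), np.float32(0.012719631))
[-9. -2.]
[ -4. -31.]
[ 59. -20.]
[-9. 34.]
[49. 19.]
at [575.1 -37.6 297.4] yaw 0.031 -> d [152.5   2.3 162.4] turn 0.014 rows 5.3
```

View pics/w5.png

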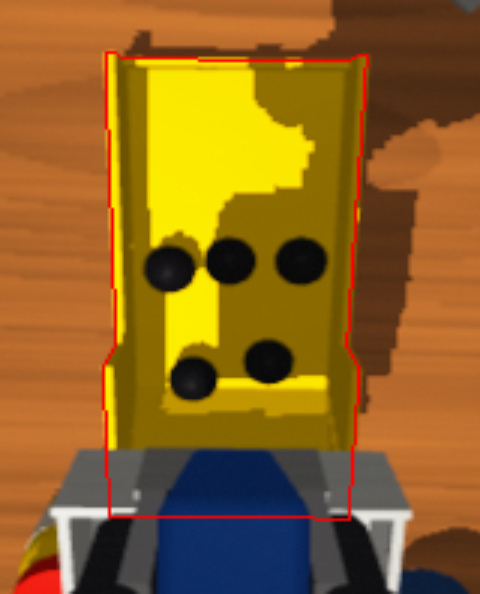

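The fitted outline lies on the bin, and all five knobs stand clear of the walls. I'll bring the scoop over the low front wall, with the lip short of the first knob row.

apply_moves([
  {"dx": 35,"dy": 0,"dz": 0,"turn": 0,"jaw": 1},
  {"dx": 75,"dy": 1,"dz": 0,"turn": 0.008,"jaw": 1},
  {"dx": 115,"dy": 1,"dz": 0,"turn": 0.008,"jaw": 1},
  {"dx": 155,"dy": 2,"dz": 5,"turn": 0.008,"jaw": 1},
  {"dx": 155,"dy": 2,"dz": 40,"turn": 0.008,"jaw": 1},
])

```text
time: 6.03
tool_pos: [0.4195, -0.0413, 0.2666]
tool_rot: [0.009, -0.011, 1.0, -0.003]
contact_force: [2.0, -0.3, -0.3]
gripper_width: 0.253
grasp_force: 59.1
```

apply_moves([
  {"dx": 0,"dy": 0,"dz": 40,"turn": 0,"jaw": 1},
  {"dx": 0,"dy": 0,"dz": 80,"turn": 0,"jaw": 1},
  {"dx": 0,"dy": 0,"dz": 115,"turn": 0,"jaw": 1},
  {"dx": 0,"dy": 0,"dz": 120,"turn": 0,"jaw": 1},
  {"dx": 0,"dy": 0,"dz": 120,"turn": 0,"jaw": 1},
])

```text
time: 6.45
tool_pos: [0.4182, -0.0401, 0.1349]
tool_rot: [-0.003, -0.011, 1.0, 0.001]
contact_force: [0.1, 0.6, -1.3]
gripper_width: 0.256
grasp_force: 59.1
```

Run:
```python
from h import *
f=grab_frame('side'); s=state();print(np.round(s['contact_force'],1),s['time'])
a=.019;b=np.array([569.5,-37.5])
for g in(-149,): plan([b[0]+g*np.cos(a),b[1]+g*np.sin(a),124],a)
l=look(f,'scoop');p,R,y=tool()
print(p, l and np.round(l['extent']))
if l: print(*[np.round(q,3) for q in fit('scoop',[(f,l['region'])],np.array([p[0]+69,p[1]+1,p[2]-100,y]))])
cv2.imwrite('pics/s6.png',cv2.resize(f['pixels'][150:270,190:340,::-1],None,fx=5,fy=5))
```

```text
[-0.1 -0.1 -1.5] 6.5
at [420.2 -40.7 137.8] yaw 0.022 -> d [-0.3  0.3 13.8] turn 0.003 rows 0.3
[421.54930356 -41.04948261 139.58678289] [260. 193. 300. 224.]
[ 4.82262e+02 -3.67730e+01  3.92740e+01 -8.10000e-02] 0.186
```

View pics/s6.png

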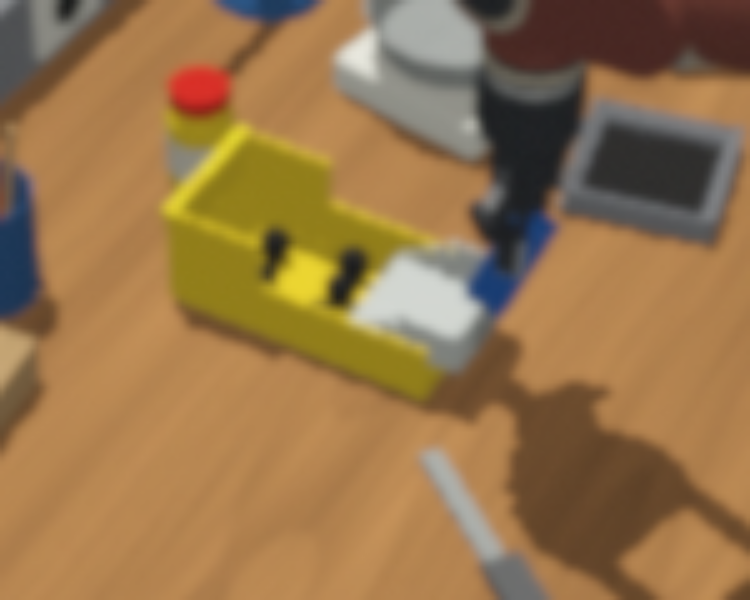

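The side view shows the scoop over the low front wall, with its lip (370,310) just short of the first knobs (350,270). I'll feel for the wall's top.

apply_moves([
  {"dx": 0,"dy": 0,"dz": 4,"turn": 0,"jaw": 1},
  {"dx": 0,"dy": 0,"dz": 8,"turn": 0,"jaw": 1},
  {"dx": 0,"dy": 0,"dz": 11,"turn": 0,"jaw": 1},
  {"dx": 0,"dy": 0,"dz": 11,"turn": 0,"jaw": 1},
])

```text
time: 6.88
tool_pos: [0.4203, -0.0407, 0.1265]
tool_rot: [0.0, -0.011, 1.0, -0.0]
contact_force: [-0.2, 0.8, -1.9]
gripper_width: 0.249
grasp_force: 59.2
```

apply_moves([
  {"dx": 0,"dy": 0,"dz": 2,"turn": 0,"jaw": 1},
  {"dx": 0,"dy": 0,"dz": 2,"turn": 0,"jaw": 1},
])

```text
time: 7.05
tool_pos: [0.4205, -0.0408, 0.1247]
tool_rot: [0.0, -0.011, 1.0, -0.0]
contact_force: [1.7, -1.3, -2.2]
gripper_width: 0.247
grasp_force: 59.4
```

apply_moves([
  {"dx": 0,"dy": 0,"dz": 2,"turn": 0,"jaw": 1},
  {"dx": 0,"dy": 0,"dz": 2,"turn": 0,"jaw": 1},
])

```text
time: 7.22
tool_pos: [0.4207, -0.0409, 0.1247]
tool_rot: [0.0, -0.011, 1.0, -0.0]
contact_force: [-6.6, 1.0, 11.3]
gripper_width: 0.246
grasp_force: 60.9
```

apply_moves([
  {"dx": 0,"dy": 0,"dz": -3,"turn": 0,"jaw": 1},
  {"dx": 0,"dy": 0,"dz": -3,"turn": 0,"jaw": 1},
  {"dx": -12,"dy": 0,"dz": -3,"turn": 0,"jaw": 1},
  {"dx": -24,"dy": 0,"dz": -3,"turn": 0,"jaw": 1},
  {"dx": -36,"dy": 0,"dz": -3,"turn": 0,"jaw": 1},
])

```text
time: 7.63
tool_pos: [0.4561, -0.0398, 0.1247]
tool_rot: [-0.0, -0.011, 1.0, 0.0]
contact_force: [1.1, 0.0, -1.3]
gripper_width: 0.248
grasp_force: 59.3
```

Run:
```python
from h import *
f=grab_frame('side'); s=state();print(np.round(s['contact_force'],1),s['time'])
w=grab_frame('scene')
a=.019;b=np.array([569.5,-37.5])
for g in(-121,): plan([b[0]+g*np.cos(a),b[1]+g*np.sin(a),109],a)
cv2.imwrite('pics/s7.png',np.hstack([cv2.resize(f['pixels'][170:235,210:310,::-1],(400,260),interpolation=2),cv2.resize(w['pixels'][170:235,210:310,::-1],(400,260),interpolation=2)]))
```

```text
[-0.4 -1.1 -1. ] 7.6833
at [457.  -39.9 125.1] yaw 0.022 -> d [ 8.4  0.3 16.1] turn 0.003 rows 0.4
```

View pics/s7.png

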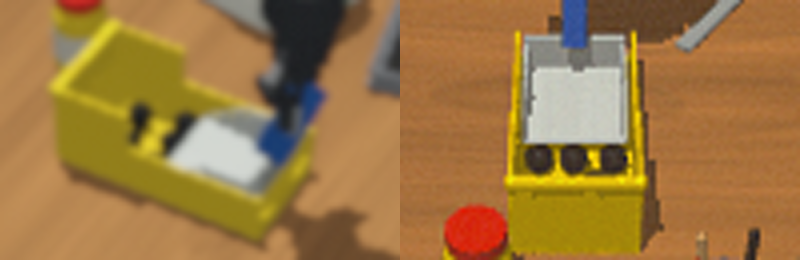

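The side and scene crops show the scoop inside the bin and the knobs ahead of the lip, with three at (540–615,158) in the scene half. I'll back off 5 mm and go down to the floor.

apply_moves([
  {"dx": 5,"dy": 0,"dz": 2,"turn": 0,"jaw": 1},
  {"dx": 6,"dy": 0,"dz": 9,"turn": 0,"jaw": 1},
  {"dx": 6,"dy": 0,"dz": 16,"turn": 0,"jaw": 1},
  {"dx": 6,"dy": 0,"dz": 18,"turn": 0,"jaw": 1},
  {"dx": 6,"dy": 0,"dz": 18,"turn": 0,"jaw": 1},
])

```text
time: 8.15
tool_pos: [0.4493, -0.04, 0.1069]
tool_rot: [-0.001, -0.011, 1.0, 0.0]
contact_force: [-0.7, -0.7, -3.4]
gripper_width: 0.252
grasp_force: 59.3
```

apply_moves([
  {"dx": 0,"dy": 0,"dz": 2,"turn": 0,"jaw": 1},
  {"dx": 0,"dy": 0,"dz": 2,"turn": 0,"jaw": 1},
])

```text
time: 8.32
tool_pos: [0.45, -0.0402, 0.1063]
tool_rot: [-0.0, -0.011, 1.0, -0.0]
contact_force: [-6.2, 0.7, 8.4]
gripper_width: 0.251
grasp_force: 60.7
```

apply_moves([
  {"dx": 0,"dy": 0,"dz": -1,"turn": 0,"jaw": 1},
  {"dx": -36,"dy": 0,"dz": -1,"turn": 0,"jaw": 1},
  {"dx": -71,"dy": 0,"dz": -1,"turn": 0,"jaw": 1},
  {"dx": -71,"dy": 0,"dz": -1,"turn": 0,"jaw": 1},
  {"dx": -71,"dy": 0,"dz": -1,"turn": 0,"jaw": 1},
])

```text
time: 8.73
tool_pos: [0.5213, -0.0384, 0.1051]
tool_rot: [-0.001, -0.011, 1.0, 0.0]
contact_force: [0.7, -0.4, -2.3]
gripper_width: 0.253
grasp_force: 59.2
```

Run:
```python
from h import *
f=grab_frame('side'); s=state();print(np.round(s['contact_force'],1),s['time'])
w=grab_frame('scene')
a=.019;b=np.array([569.5,-37.5])
for g in(-47,): plan([b[0]+g*np.cos(a),b[1]+g*np.sin(a),106],a)
for q in(f,w):
  for k in spotter.outline_of(q,'knob1'): print(q['shot'],round(k['conf'],2),np.round(k['extent']))
cv2.imwrite('pics/s8.png',np.hstack([cv2.resize(f['pixels'][160:235,205:305,::-1],(400,300),interpolation=2),cv2.resize(w['pixels'][165:240,210:310,::-1],(400,300),interpolation=2)]))
```

```text
[-0.5  0.4 -3.7] 8.7833
at [519.8 -38.2 105.2] yaw 0.022 -> d [-2.7 -0.2 -0.8] turn 0.003 rows 0.1
22 0.52 [250. 208. 258. 214.]
```

View pics/s8.png

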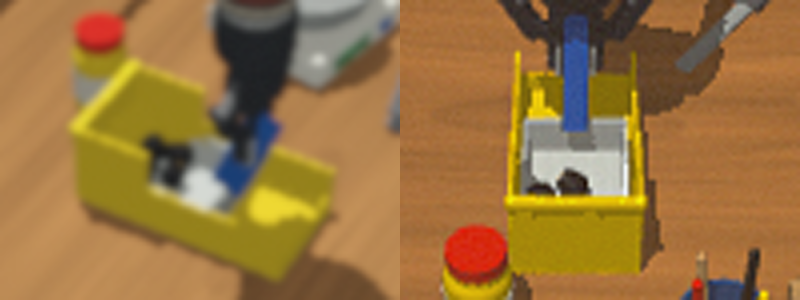

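The crops show the scoop pushed to the slope. At least two knobs, at (540,190) and (573,182) in the scene half, are at or inside its mouth, and the rest are hidden by the back wall. I'll climb along the slope so that the knobs roll in.

apply_moves([
  {"dx": -9,"dy": 0,"dz": -9,"turn": 0,"jaw": 1},
  {"dx": -17,"dy": 0,"dz": -19,"turn": 0,"jaw": 1},
  {"dx": -25,"dy": 0,"dz": -29,"turn": 0,"jaw": 1},
  {"dx": -33,"dy": 0,"dz": -39,"turn": 0,"jaw": 1},
  {"dx": -34,"dy": 0,"dz": -41,"turn": 0,"jaw": 1},
])

```text
time: 9.35
tool_pos: [0.5571, -0.038, 0.1504]
tool_rot: [0.003, -0.011, 1.0, -0.001]
contact_force: [0.7, -0.5, -3.0]
gripper_width: 0.249
grasp_force: 59.2
```

Run:
```python
from h import *
f=grab_frame('side'); w=grab_frame('scene');s=state();print(np.round(s['contact_force'],1),s['time'])
a=.019;b=np.array([569.5,-37.5])
for g in(-13,): plan([b[0]+g*np.cos(a),b[1]+g*np.sin(a),146],a)
for q in(f,w):
  for k in spotter.outline_of(q,'knob1'): print(q['shot'],round(k['conf'],2),np.round(k['extent']))
cv2.imwrite('pics/s9.png',np.hstack([cv2.resize(f['pixels'][150:225,205:305,::-1],(400,300),interpolation=2),cv2.resize(w['pixels'][155:230,210:310,::-1],(400,300),interpolation=2)]))
```

```text
[-0.5  0.3 -3.3] 9.45
at [555.6 -37.8 148.5] yaw 0.022 -> d [-0.9  0.1  2.5] turn 0.003 rows 0.1
23 0.5 [242. 186. 244. 192.]
24 0.37 [249. 202. 256. 209.]
```

View pics/s9.png

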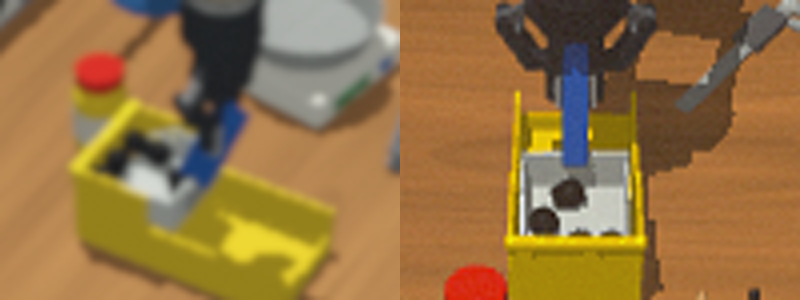

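The crops show two knobs well inside the scoop, at (568,193) and (543,222) in the scene half, and two more near the lip at (578,235) and (610,235). I'll lift straight up along the back wall, then dash forward so that they slide to the rear.

apply_moves([
  {"dx": 0,"dy": 0,"dz": -14,"turn": 0,"jaw": 1},
  {"dx": 0,"dy": 0,"dz": -30,"turn": 0,"jaw": 1},
  {"dx": 0,"dy": 0,"dz": -46,"turn": 0,"jaw": 1},
  {"dx": -12,"dy": 0,"dz": -58,"turn": 0,"jaw": 1},
  {"dx": -46,"dy": 0,"dz": -64,"turn": 0,"jaw": 1},
])

```text
time: 9.97
tool_pos: [0.599, -0.0366, 0.2121]
tool_rot: [-0.001, -0.011, 1.0, -0.0]
contact_force: [1.2, 0.1, -2.3]
gripper_width: 0.253
grasp_force: 59.3
```

apply_moves([
  {"dx": -28,"dy": 0,"dz": 0,"turn": 0,"jaw": 1},
  {"dx": -48,"dy": 0,"dz": 0,"turn": 0,"jaw": 1},
  {"dx": -62,"dy": 0,"dz": 0,"turn": 0,"jaw": 1},
  {"dx": -70,"dy": 0,"dz": 0,"turn": 0,"jaw": 1},
  {"dx": -72,"dy": 0,"dz": 0,"turn": 0,"jaw": 1},
])

```text
time: 10.38
tool_pos: [0.6732, -0.035, 0.21]
tool_rot: [-0.001, -0.011, 1.0, 0.0]
contact_force: [0.0, 0.5, -2.6]
gripper_width: 0.249
grasp_force: 59.2
```

Run:
```python
from h import *
f=grab_frame('side'); w=grab_frame('scene');wr=grab_frame('wrist');s=state();print(np.round(s['contact_force'],1),s['time'])
plan([500,-324,220],.022)
for q in(f,w,wr):
  for k in spotter.outline_of(q,'knob1'): print(q['shot'],round(k['conf'],2),np.round(k['extent']),int(k['region'].sum()),np.round(ray(q,np.argwhere(k['region']).mean(0)[::-1],.12)*1000))
j=look(w,'glue_jar'); print(ray(w,[(j['extent'][0]+j['extent'][2])/2,j['extent'][3]],0))
cv2.imwrite('pics/s10.png',np.hstack([cv2.resize(wr['pixels'][:,:,::-1],(400,300),interpolation=2),cv2.resize(w['pixels'][155:260,210:350,::-1],(400,300),interpolation=2)]))
```

```text
[-0.5 -0.3 -2.9] 10.5333
at [672.2 -35.1 210.7] yaw 0.022 -> d [ 178.6 -285.1   -9.1] turn 0.0 rows 8.1
25 0.39 [208. 165. 213. 174.] 32 [772. -33. 120.]
25 0.38 [202. 169. 208. 178.] 40 [783.  -7. 120.]
25 0.19 [320. 150. 355. 163.] 391 [ 384. -364.  120.]
26 0.62 [250. 224. 260. 235.] 67 [768. -28. 120.]
26 0.56 [250. 219. 253. 222.] 39 [732. -42. 120.]
26 0.51 [238. 223. 247. 229.] 52 [749. -64. 120.]
26 0.49 [373. 163. 398. 194.] 239 [527. 413. 120.]
27 0.57 [273. 304. 287. 320.] 83 [789.  -9. 120.]
27 0.41 [252. 311. 270. 317.] 67 [789. -28. 120.]
[ 0.76795722 -0.10822776  0.        ]
```

```bash
cat >> h.py <<'E'
def ascii_(f,X,r=18,ry=None):  # darkness map round projected world point X (mm)
    c=np.round(proj(f,np.array([X])/1000.)[0]).astype(int); ry=ry or r
    g=f['pixels'][c[1]-ry:c[1]+ry,c[0]-r:c[0]+r].astype(int); mx=g.max(2);sat=mx-g.min(2)
    print('origin',c-[r,ry]); 
    for a,b in zip(mx,sat): print(''.join('#' if v<70 else ('y' if s>80 else ('+' if v<120 else '.')) for v,s in zip(a,b)))
E
python3 - <<'E'
from h import *
w=grab_frame('scene'); ascii_(w,[741,-35,115],22,18)
f=grab_frame('side'); ascii_(f,[741,-35,115],24,18)
E
```

```text
origin [231 206]
yyyyyyyy............yyyyyy++..........yy++++
yyyyyyyy............yyyyyy++..........yy++++
yyyyyyyy............yyyyyy++..........yy++++
yyyyyyyy.............++++.++..........yy++++
yyyyyyyy.............+++++++..........yy++++
yyyyyyyy.............+++++++........+.yy++++
yyyyyyyy.++...........++++++........+.yy++++
yyyyyyyy.++...........+++++++.........yy++++
yyyyyyyy.++...........................yyy+++
yyyyyyyy.++...........................yyy+++
yyyyyyyy.++...........................yyy+++
yyyyyyyy.++.....+++###+...............yy++++
yyyyyyyy.++....+#######+...............y+++y
yyyyyyyy.++....+####+###...............y+++y
yyyyyyyy.++....#####+###+..............y++++
yyyyyyyy.++##############..............y++++
yyyyyyyy.+##############+..............y++++
yyyyyyyy.+##+##########+...............y++++
yyyyyyyy.+##+#####+##+++...............y++++
yyyyyyyy.+#######+....+++..............+++++
yyyyyyyy.+##+####+....#####+...........+++++
yyyyyyyy.+######+...+#######...........+++++
yyyyyyyy.++++###+...+##++###+..+##+....+++++
yyyyy+yy.+..++++....####+###+.######+..+++++
yyy
[... 1617 characters left out ...]
++.yyyyyyyyyyy
yyyyyyy........................++++..yyyyyyyyyyy
yyyyyyyyy......................+++..yyyyyyyyyyyy
..yyyyyyyyy....................+++.....yyyyyyyyy
++.yyyyyyyyyyy.................++.......yyyyyyyy
+#+.yyyyyyyyyyyy........................yyyyyyyy
+#+.yyyyyyyyyyyyyyy....................yyyyyyyyy
+++.yyyyyyyyyyyyyyyyy.................yyyyyyyyyy
++++yyyyyyyyyyyyyyyyyyyy.............yyyyyyyyyyy
++++.yyyyyyyyyyyyyyyyyyyyyy..yy.....yyyyyyyyyyyy
++++.yyyyyyyyyyyyyyyyyyyyyyyyyyy...yyyyyyyyyyyyy
+++..yyyyyyyyyyyyyyyyyyyyyyyyyyyyyyyyyyyyyyyyyyy
+++..yyyyyyyyyyyyyyyyyyyyyyyyyyyyyyyyyyyyyyyyyyy
+++..yyyyyyyyyyyyyyyyyyyyyyyyyyyyyyyyyyyyyyyyyyy
++++.yyyyyyyyyyyyyyyyyyyyyyyyyyyyyyyyyyyyyyyyyyy
```

Four knobs show in the scoop in the scene map, about 5 mm or more behind the lip. I'll turn the scoop slowly to face the scale (-y), so that all further travel is forward.

apply_moves([
  {"dx": 0,"dy": 0,"dz": -1,"turn": 0.015,"jaw": 1},
  {"dx": 0,"dy": 0,"dz": -3,"turn": 0.045,"jaw": 1},
  {"dx": 0,"dy": 0,"dz": -5,"turn": 0.09,"jaw": 1},
  {"dx": 0,"dy": 0,"dz": -7,"turn": 0.14,"jaw": 1},
  {"dx": 0,"dy": 0,"dz": -8,"turn": 0.19,"jaw": 1},
])

```text
time: 11.25
tool_pos: [0.6732, -0.0351, 0.2199]
tool_rot: [0.0, 0.085, 0.996, -0.0]
contact_force: [0.4, -0.7, -2.5]
gripper_width: 0.251
grasp_force: 59.2
```

Run:
```python
from h import *
s=state();print(np.round(s['joint_pos'],2)); plan([614,-150,218],-1.571)
```

```text
[-0.16  0.18  1.52  0.    1.44 -1.56]
at [673.2 -35.1 219.9] yaw -0.171 -> d [  38.7 -123.3    1.8] turn 1.4 rows 3.1
```

apply_moves([
  {"dx": 0,"dy": 0,"dz": 0,"turn": 0.05,"jaw": 1},
  {"dx": 0,"dy": 0,"dz": 0,"turn": 0.1,"jaw": 1},
  {"dx": 0,"dy": 0,"dz": 0,"turn": 0.15,"jaw": 1},
  {"dx": 0,"dy": 0,"dz": 0,"turn": 0.2,"jaw": 1},
  {"dx": 0,"dy": 0,"dz": 0,"turn": 0.25,"jaw": 1},
])

```text
time: 11.67
tool_pos: [0.673, -0.035, 0.2195]
tool_rot: [0.0, 0.209, 0.978, 0.0]
contact_force: [-0.7, 0.4, -2.7]
gripper_width: 0.25
grasp_force: 59.2
```

apply_moves([
  {"dx": 0,"dy": 0,"dz": 0,"turn": 0.05,"jaw": 1},
  {"dx": 0,"dy": 0,"dz": 0,"turn": 0.1,"jaw": 1},
  {"dx": 0,"dy": 0,"dz": 0,"turn": 0.15,"jaw": 1},
  {"dx": 0,"dy": 0,"dz": 0,"turn": 0.2,"jaw": 1},
  {"dx": 0,"dy": 0,"dz": 0,"turn": 0.25,"jaw": 1},
])

```text
time: 12.08
tool_pos: [0.6731, -0.035, 0.2195]
tool_rot: [0.0, 0.329, 0.944, 0.0]
contact_force: [-0.5, -0.6, -2.8]
gripper_width: 0.253
grasp_force: 59.2
```

apply_moves([
  {"dx": 0,"dy": 0,"dz": 0,"turn": 0.05,"jaw": 1},
  {"dx": 0,"dy": 0,"dz": 0,"turn": 0.1,"jaw": 1},
  {"dx": 0,"dy": 0,"dz": 0,"turn": 0.15,"jaw": 1},
  {"dx": 0,"dy": 0,"dz": 0,"turn": 0.2,"jaw": 1},
  {"dx": 0,"dy": 0,"dz": 0,"turn": 0.25,"jaw": 1},
])

```text
time: 12.5
tool_pos: [0.6731, -0.035, 0.2195]
tool_rot: [0.0, 0.444, 0.896, 0.0]
contact_force: [0.1, -0.7, -3.6]
gripper_width: 0.254
grasp_force: 59.2
```

apply_moves([
  {"dx": 0,"dy": 0,"dz": 0,"turn": 0.05,"jaw": 1},
  {"dx": 0,"dy": 0,"dz": 0,"turn": 0.1,"jaw": 1},
  {"dx": 0,"dy": 0,"dz": 0,"turn": 0.15,"jaw": 1},
  {"dx": 0,"dy": 0,"dz": 0,"turn": 0.2,"jaw": 1},
  {"dx": 0,"dy": 0,"dz": 0,"turn": 0.25,"jaw": 1},
])

```text
time: 12.92
tool_pos: [0.6731, -0.035, 0.2195]
tool_rot: [0.0, 0.553, 0.833, 0.0]
contact_force: [-0.9, -0.4, -3.1]
gripper_width: 0.255
grasp_force: 59.2
```

apply_moves([
  {"dx": 0,"dy": 0,"dz": 0,"turn": 0.05,"jaw": 1},
  {"dx": 0,"dy": 0,"dz": 0,"turn": 0.1,"jaw": 1},
  {"dx": 0,"dy": 0,"dz": 0,"turn": 0.15,"jaw": 1},
  {"dx": 0,"dy": 0,"dz": 0,"turn": 0.2,"jaw": 1},
  {"dx": 0,"dy": 0,"dz": 0,"turn": 0.25,"jaw": 1},
])

```text
time: 13.33
tool_pos: [0.6731, -0.035, 0.2195]
tool_rot: [0.0, 0.652, 0.758, 0.0]
contact_force: [0.5, 0.5, -1.7]
gripper_width: 0.251
grasp_force: 59.2
```

apply_moves([
  {"dx": 0,"dy": 0,"dz": 0,"turn": 0.05,"jaw": 1},
  {"dx": 0,"dy": 0,"dz": 0,"turn": 0.09,"jaw": 1},
  {"dx": 0,"dy": 0,"dz": 0,"turn": 0.12,"jaw": 1},
  {"dx": 0,"dy": 0,"dz": 0,"turn": 0.14,"jaw": 1},
  {"dx": 0,"dy": 0,"dz": 0,"turn": 0.15,"jaw": 1},
])

```text
time: 13.75
tool_pos: [0.6731, -0.035, 0.2195]
tool_rot: [0.0, 0.706, 0.708, 0.0]
contact_force: [0.5, 0.7, -2.8]
gripper_width: 0.249
grasp_force: 59.2
```

Run:
```python
from h import *
plan([614,-150,218],-1.571);p,R,a=tool()
C=[p[0]+69*np.cos(a),p[1]+69*np.sin(a),p[2]-92]
w=grab_frame('scene'); ascii_(w,C,22,18)
f=grab_frame('side'); ascii_(f,C,22,18)
v=[(q,look(q,'scale')['region']) for q in(w,f)]
for vv in(v,): print(*[np.round(x,3) for x in fit('scale',vv,np.array([614,-324,0,-.13]))])
```

```text
at [673.1 -35.  219.5] yaw -1.569 -> d [-114.8  -59.3    1.5] turn 0.002 rows 3.1
origin [210 187]
yyyyyyyyyyyyyyyyyyyyyyyyyyyyyyyyyyyyyyy+####
yyyyyyyyyyyyyyyyyyyyyyyyyyyyyyyyyyyyy+yy++##
yyyyyyyyyyyyyyyyyyyyyyy.yyyyyyyyyyyyy.yy.+##
yyyyyyyyyyyyyyyyyyyyy............yyy+yy..+##
yyyyyyyyyyyyyyyyyyy.................yy...+##
yyyyyyyyyyyyyyyyy...................yy...+##
yyyyyyyyyyyyyyy....+................y....+##
yyyyyyyyyyyyy.....+###+............yy....+++
yyyyyyyyyyy....++#######...........y......++
yyyyyyyyyy.....+########+..........y.+....++
yyyyyyyyy......+########+.........y........+
yyyyyyyyy.......#########.........y.........
yyyyyyyyy.......#############....y.......+..
yyyyyyyyy.......+############+...y..........
yyyyyyyy...++##+..+++###++####.............+
yyyyyyyy..+#####+....+##++####......+......y
yyyyyyyy..#######+....#######+.....++......y
yyyyyyyy..###+####....#######+.....++..yyyyy
yyyyyyyy..########+....#####++.....+...yyyyy
yyyyyyyy..+######++.....+##+..........+yyyyy
yyyyyyyy..+######+....................+yyyyy
yyyyyyy+########++....................+yyyyy
yyyyy.+####
[... 1614 characters left out ...]
...yy......
yyyy....+++++++++++................yyyyy....
yyyy....++++++++++++..............yyyyyyyy..
yyyyy....+++++++++++.............yyyyyyyyyyy
yyyyyyy....++++++++++...........yyyyyyyyyyyy
yyyyyyyyyy....+++++++..........yyyyyyyyyyyyy
yyyyyyyyyyyyy...++++..........yyyyyyyyyyyyyy
yyyyyyyyyyyyyyy..............yyyyyyyyyyyyyyy
yyy..yyyyyyyyyyyy...........yyyyyyyyyyyyyyyy
yy....yyyyyyyyyyyyyy.......yyyyyyyyyyyyyyyyy
yy..........yyyyyyyyyy....yyyyyyyyyyyyyyyyyy
yy...........yyyyyyyyyyyyyyyyyyyyyyyyyyyyyyy
yy...........yyyyyyyyyyyyyyyyyyyyyyyyyyyyyyy
yy.........yyyyyyyyyyyyyyyyyyyyyyyyyyyyyyyyy
yyy.......yyyyyyyyyyyyyyyyyyyyyyyyyyyyyyyyyy
[ 5.72390e+02 -2.51513e+02  6.91440e+01  2.90000e-02] 0.42
```

Turned. One knob sits right at the lip and slightly overhangs it, so I'll go straight into the fling: dash forward to the pan, reverse sharply, hold.

apply_moves([
  {"dx": -30,"dy": -15,"dz": 0,"turn": 0,"jaw": 1},
  {"dx": -66,"dy": -34,"dz": 2,"turn": 0,"jaw": 1},
  {"dx": -101,"dy": -55,"dz": 8,"turn": 0,"jaw": 1},
  {"dx": -139,"dy": -59,"dz": 15,"turn": 0,"jaw": 1},
  {"dx": -178,"dy": -59,"dz": 22,"turn": 0,"jaw": 1},
])

```text
time: 14.37
tool_pos: [0.6133, -0.2143, 0.1975]
tool_rot: [0.0, 0.706, 0.708, 0.0]
contact_force: [0.7, 0.9, -3.5]
gripper_width: 0.246
grasp_force: 60.0
```

apply_moves([
  {"dx": 40,"dy": 0,"dz": 0,"turn": 0,"jaw": 1},
  {"dx": 80,"dy": 0,"dz": 0,"turn": 0,"jaw": 1},
  {"dx": 80,"dy": 0,"dz": 0,"turn": 0,"jaw": 1},
  {"dx": 80,"dy": 0,"dz": 0,"turn": 0,"jaw": 1},
  {"dx": 80,"dy": 0,"dz": 0,"turn": 0,"jaw": 1},
])

```text
time: 14.78
tool_pos: [0.6146, -0.1332, 0.1978]
tool_rot: [0.001, 0.706, 0.709, -0.0]
contact_force: [0.2, -1.3, -1.4]
gripper_width: 0.251
grasp_force: 60.4
```

Run:
```python
from h import *
plan([614,-212,197],-1.571);p,R,a=tool();print(state()['time'])
w=grab_frame('scene'); ascii_(w,[614,-270,80],42,22)
for k in spotter.outline_of(w,'knob1'): print(round(k['conf'],2),np.round(k['extent']))
```

```text
at [ 614.6 -133.2  197.8] yaw -1.567 -> d [-78.8  -0.9   0.9] turn 0.004 rows 1.9
14.7833
origin [142 179]
...+++yyyyyyyyyyyyyyyyyyyyyy.+++##########################...++yyyyyyyyyyyy.+#+#####
.++++++yyyyyyyyyyyyyyyyyyyyy.+++##########################...++yyyyyyyyyyyy.y.+####+
+++++++yyyyyyyyyyyyyyyyyyyyy.+++##########################+..++.yyyyyyyyyy+yy.+####+
++++++++yyyyyyyyyyyyyyyyyyyy.+++#########################++................y..+####+
++++++++yyyyyyyyyyyyyyyyyyyy.++.##############+#++++++++++....+...........yy..+####+
+++++++++yyyyyyyyyyyyyyyy.....+++++++#+++++++++++......++....++...........y....####+
+++++++++yyyyyyyyyy..................++++.+....++++++++....+.............yy....+++++
++++++++yyyyyyyyy....+....................+++++++++++....................y.....+++++
+++++..yyyyyyy............................++++++++.....+................yy.....+++++
++..yyyyyyyy..................................++++......................y.......++++
+.yyyyyyyyy..++...............................+++.......................y.........+.
yyyyyyyyyy..+...................................yy........
[... 2154 characters left out ...]
y........+........................+++++++........+++++y+++++++++++++++++++++++++++
yyy........+++...................++++++++.......+.++++++y+++++++++++++++++++++++++++
yy...........+++++.........+++++++++++++........+.+++++yy+++++++++++++++++++++++++++
yy............+++++++++++++++++++++++++...........++++yy++++++++++++++++++++++++++++
y..............++++++++++++++++++++++...........+++++yyy++++++++++++++++++++++++++++
y................+++++++++++++++++.............+.++++yyy+++++++++++++++++++++++++++y
y....................+++++++++..................+++yyyyyyyyyyyyyyyyyyyyyyyyyyyyyyyyy
0.61 [159. 198. 168. 204.]
0.54 [160. 192. 168. 199.]
0.49 [150. 206. 159. 210.]
0.41 [251. 274. 261. 281.]
```

Four knobs lie in the pan, as four dark blobs in the map, and the scoop is empty. I'll now raise it, turn it to the rest's heading, and stand where the wrist camera sees the rest.

apply_moves([
  {"dx": 0,"dy": 0,"dz": -38,"turn": 0,"jaw": 1},
  {"dx": 0,"dy": 0,"dz": -75,"turn": -0.1,"jaw": 1},
  {"dx": -30,"dy": -20,"dz": -90,"turn": -0.22,"jaw": 1},
  {"dx": -62,"dy": -42,"dz": -100,"turn": -0.34,"jaw": 1},
  {"dx": -94,"dy": -64,"dz": -102,"turn": -0.46,"jaw": 1},
])

```text
time: 15.3
tool_pos: [0.5513, -0.2289, 0.3035]
tool_rot: [0.003, 0.523, 0.852, -0.0]
contact_force: [0.1, -0.4, -2.6]
gripper_width: 0.248
grasp_force: 60.5
```

Run:
```python
from h import *
plan([518,-277,300],.21)
f=grab_frame('side'); 
for k in spotter.outline_of(f,'knob1'): print(round(k['conf'],2),np.round(k['extent']))
```

```text
at [ 551.3 -228.9  303.5] yaw -1.101 -> d [-27.8 -51.5   3.5] turn -1.311 rows 1.4
```

apply_moves([
  {"dx": -14,"dy": -26,"dz": 2,"turn": -0.12,"jaw": 1},
  {"dx": -28,"dy": -51,"dz": 3,"turn": -0.24,"jaw": 1},
  {"dx": -28,"dy": -51,"dz": 3,"turn": -0.36,"jaw": 1},
  {"dx": -28,"dy": -51,"dz": 3,"turn": -0.48,"jaw": 1},
  {"dx": -28,"dy": -51,"dz": 3,"turn": -0.6,"jaw": 1},
])

```text
time: 15.82
tool_pos: [0.5173, -0.2757, 0.296]
tool_rot: [-0.0, 0.25, 0.968, 0.0]
contact_force: [0.6, -0.1, -2.4]
gripper_width: 0.25
grasp_force: 60.9
```

apply_moves([
  {"dx": 0,"dy": 0,"dz": 0,"turn": -0.12,"jaw": 1},
  {"dx": 0,"dy": 0,"dz": 0,"turn": -0.24,"jaw": 1},
  {"dx": 0,"dy": 0,"dz": 0,"turn": -0.36,"jaw": 1},
  {"dx": 0,"dy": 0,"dz": 0,"turn": -0.48,"jaw": 1},
  {"dx": 0,"dy": 0,"dz": 0,"turn": -0.6,"jaw": 1},
])

```text
time: 16.23
tool_pos: [0.5177, -0.2751, 0.296]
tool_rot: [-0.0, -0.048, 0.999, 0.0]
contact_force: [-0.2, 0.3, -2.1]
gripper_width: 0.25
grasp_force: 60.9
```

apply_moves([
  {"dx": 0,"dy": 0,"dz": 0,"turn": -0.09,"jaw": 1},
  {"dx": 0,"dy": 0,"dz": 0,"turn": -0.11,"jaw": 1},
  {"dx": 0,"dy": 0,"dz": 0,"turn": -0.11,"jaw": 1},
  {"dx": 0,"dy": 0,"dz": 0,"turn": -0.11,"jaw": 1},
])

```text
time: 16.57
tool_pos: [0.5177, -0.2751, 0.2962]
tool_rot: [-0.0, -0.099, 0.995, -0.0]
contact_force: [0.3, -0.3, -1.5]
gripper_width: 0.251
grasp_force: 60.9
```

Run:
```python
from h import *
wr=grab_frame('wrist');w=grab_frame('scene');f=grab_frame('side');print(state()['time'])
plan([350.5,-311.4,160],.21)
for q in (wr,w,f):
  for k in spotter.outline_of(q,'knob1'): print(q['shot'],round(k['conf'],2),np.round(k['extent']),np.round(ray(q,np.argwhere(k['region']).mean(0)[::-1],.06 if q is not f else .018)*1000))
L={n:[look(q,n) for q in(wr,w,f)] for n in('rest','scoop')}
for n in L: print(n,[(round(l['conf'],2),np.round(l['extent'])) if l else None for l in L[n]])
v=[(q,l['region']) for q,l in zip((wr,w,f),L['rest']) if l]
p0=np.array([418,-297,0,.21])
print('all',*fit('rest',v,p0));
for x in v: print(x[0]['shot'],*fit('rest',[x],p0,fixz=True))
np.savez('wr.npz',pix=wr['pixels'],mtx=wr['mtx'],c=wr['camera_from_world'])
```

```text
16.7167
at [ 517.7 -275.   296.3] yaw 0.2 -> d [171.1  -2.4 136.3] turn -0.01 rows 5.2
34 0.89 [187. 201. 206. 219.] [ 605. -348.   60.]
34 0.78 [188. 177. 208. 200.] [ 567. -349.   60.]
34 0.76 [214. 182. 237. 202.] [ 566. -309.   60.]
34 0.68 [168. 204. 188. 224.] [ 618. -373.   60.]
34 0.44 [195. 213. 316. 313.] [ 659. -247.   60.]
35 0.59 [252. 273. 262. 284.] [895. -24.  60.]
35 0.43 [158. 193. 167. 200.] [ 568. -349.   60.]
35 0.22 [170. 121. 201. 181.] [ 383. -310.   60.]
36 0.35 [272. 115. 309. 146.] [ 688. -522.   18.]
36 0.32 [174. 214. 197. 244.] [729. 200.  18.]
rest [(0.72, array([209.,  28., 306., 132.])), (0.69, array([174., 163., 203., 190.])), (0.58, array([303., 168., 336., 200.]))]
scoop [(0.58, array([194., 216., 317., 312.])), (0.94, array([169., 121., 202., 181.])), (0.97, array([268., 111., 306., 151.]))]
all [ 4.17729258e+02 -2.96508682e+02 -8.30992583e-01  2.10939301e-01] 0.2591489553451538
34 [ 4.17606687e+02 -2.96492524e+02  0.00000000e+00  1.99209937e-01] 0.024381279945373535
35 [ 4.20074348e+02 -2.91813745e+02  0.00000000e+00  1.81561920e-01] 0.7040309309959412
36 [ 4.18114646e+02 -2.96262723e+02  0.00000000e+00  2.22595969e-01] 0.03965556621551514
```

Run:
```python
from h import *
w=grab_frame('scene');f=grab_frame('side')
X=ray(w,[257,278.5],.015)*1000; print(X, proj(f,X[None]/1000))
ascii_(w,X,14,10)
ascii_(f,X,16,12)
ascii_(f,[600,-37,15],30,22)
c0=cv2.imread('pics/scene0.png'); c0=cv2.resize(c0,(512,384),interpolation=3).astype(int)
print('init dark',c0[270:288:3,248:266:3].max(2)); print('now',w['pixels'][270:288:3,248:266:3].max(2))
```

```text
[871.84068506 -19.57455874  15.        ] [[188.62875073 182.96357443]]
origin [243 269]
yyyyyyyyyyyyyyyyyyyyyyyyyyyy
yyyyyyyyyyyyyyyyyyyyyyyyyyyy
yyyyyyyyyyyyyyyyyyyyyyyyyyyy
yyyyyyyyyyyyyyyyyyyyyyyyyyyy
yyyyyyyyyy++##..yyyyyyyyyyyy
yyyyyyyyy+#######yyyyyyyyyyy
yyyyyyyy.########+yyyyyyyyyy
yyyyyyyy+#########yyyyyyyyyy
yyyyyyyy##########yyyyyyyyyy
yyyyyyyy+#########yyyyyyyyyy
yyyyyyyy.########+yyyyyyyyyy
.........++++++++yyyyyyyyyyy
............................
............................
............................
............................
............................
............................
............................
............................
origin [173 171]
++++++++++++++.+++++++.yyyyyyyyy
+++++++++++++.y.+++++.yyyyyyyyyy
+++++++++++++.yy+++++.yyyyyyyyyy
+++++++++++++.yy++...yyyyyyyyyyy
+++++++++++++.yy+...yyyyyyyyyyyy
+++++++++++++.yy+...yyyyyyyyyyyy
+++++++++++++yyy....yyyyyyyyyyyy
+++..++++++++yyyy...yyyyyyyyyyyy
+++.y.+++++++yyyy...yyyyyyyyyyyy
+++.y.++++++++yyy...yyyyyyyyyyyy
++++yy+++++++++.++++.yyyyyyyyyyy
++++.y.++++++++++++++.yyyyyyyyyy
++++.y.++++++#+++++
[... 2717 characters left out ...]
yyyyyyyyyyyyyyyyyyy....yyyyyyyyyyyyyyyyyyyyyyyyyyyyyyyy
yyyyyyyyyyyyyyyyyyyyyyyyyyyyyyyyyyyyyyyyyyyyyyyyyyyyyyyyyyyy
yyyyyyyyyyyyyyyyyyyyyyyyyyyyyyyyy..yyyyyyyyyyyyyyyyyyyyyyyyy
yyyyyyyyyyyyyyyyyyyyyyyyyyyyyyyyyyyyyyyyyyyyyyyyyyyyyyyyyyyy
yyyyyyyyyyyyyyyyyyyyyyyyyyyyyyyyyyyyyy..yyyyyyyyyyyyyyyyyyyy
yyyyyyyyyyyyyyyyyyyyyyyyyyyyyyyyyyyyyyyy..yyyyyyyyyyyyyyyyyy
init dark [[160 159 158 158 160 159]
 [159 158 157 158 156 156]
 [159 160 160 159 158 148]
 [160 161 161 165 165 165]
 [126 127 127 129 128 129]
 [128 127 128 127 127 127]]
now [[160 165 167 162 160 166]
 [164 167  94 124 166 162]
 [168  77  63  55  47 153]
 [170 121  55  56 106 173]
 [133 129 129 132 134 133]
 [130 133 132 133 132 130]]
```

The pan holds four knobs, seen again by the wrist camera. The scene picture also shows the fifth knob outside the bin, against the rail at about (0.87, -0.02), so it must have rolled off. It has to be brought back, so I'll go there with the scoop and measure it.

Run:
```python
from h import *
plan([790,-20,300],0.0)
w=grab_frame('scene')
j=look(w,'glue_jar'); print(j['extent'])
# rail top edge: bottom row occluding; knob vs rail line
for r in (280,): print(ray(w,[257,r],0)*1000, ray(w,[257,r],.05)*1000,ray(w,[257,r],.03)*1000)
```

```text
at [ 517.6 -275.   296.3] yaw 0.201 -> d [-317.8  195.5   -3.7] turn 0.201 rows 8.9
[219.0, 223.4, 239.6, 253.5]
[867.43465884 -19.4434164    0.        ] [899.89291631 -19.63903165  50.        ] [886.90961332 -19.56078555  30.        ]
```

apply_moves([
  {"dx": -32,"dy": 20,"dz": 0,"turn": 0,"jaw": 1},
  {"dx": -66,"dy": 40,"dz": 0,"turn": 0,"jaw": 1},
  {"dx": -100,"dy": 61,"dz": -1,"turn": 0,"jaw": 1},
  {"dx": -134,"dy": 82,"dz": -1,"turn": 0,"jaw": 1},
  {"dx": -168,"dy": 103,"dz": -2,"turn": 0,"jaw": 1},
])

```text
time: 17.78
tool_pos: [0.6628, -0.1391, 0.2981]
tool_rot: [-0.0, -0.1, 0.995, 0.0]
contact_force: [0.5, -0.7, -2.6]
gripper_width: 0.25
grasp_force: 60.9
```

apply_moves([
  {"dx": -34,"dy": 21,"dz": 0,"turn": 0.05,"jaw": 1},
  {"dx": -68,"dy": 42,"dz": 0,"turn": 0.1,"jaw": 1},
  {"dx": -102,"dy": 63,"dz": -1,"turn": 0.15,"jaw": 1},
  {"dx": -136,"dy": 84,"dz": -2,"turn": 0.2,"jaw": 1},
  {"dx": -150,"dy": 92,"dz": -2,"turn": 0.2,"jaw": 1},
])

```text
time: 18.2
tool_pos: [0.7926, -0.0159, 0.2993]
tool_rot: [0.0, -0.002, 1.0, 0.001]
contact_force: [0.2, -0.3, -1.2]
gripper_width: 0.25
grasp_force: 60.9
```

Run:
```python
from h import *
wr=grab_frame('wrist');w=grab_frame('scene');s=state();print(s['time'],np.round(s['joint_pos'],2))
plan([730,-20,160],0.0)
for q in (wr,w):
  for k in spotter.outline_of(q,'knob1'): print(q['shot'],round(k['conf'],2),np.round(k['extent']),int(k['region'].sum()),np.round(ray(q,np.argwhere(k['region']).mean(0)[::-1],.015)*1000))
ascii_(wr,[840,-20,0],50,34)
print(proj(wr,np.array([[.87,-.02,.013],[.8,-.02,0],[.9,-.02,0]])))
```

```text
18.3 [-0.12  0.42  1.1   0.    1.62 -1.69]
at [791.7 -17.3 298.8] yaw 0.005 -> d [ 61.6  -2.5 138.8] turn 0.005 rows 3.6
40 0.76 [241. 185. 258. 204.] 237 [861. -26.  15.]
41 0.58 [174. 193. 180. 200.] 48 [ 523. -320.   15.]
41 0.56 [161. 193. 166. 200.] 45 [ 524. -363.   15.]
41 0.43 [151. 206. 157. 208.] 22 [ 576. -388.   15.]
41 0.4 [252. 272. 260. 282.] 61 [866. -24.  15.]
41 0.4 [160. 199. 164. 204.] 34 [ 562. -361.   15.]
origin [204 148]
yyyyyyyyyyyyyyyyyyyyyyyyyyyyyyyyyyyyyyyyyyyyyyyy+++++++++++++++++++++++++++++++++++++++++++++#######
yyyyyyyyyyyyyyyyyyyyyyyyyyyyyyyyyyyyyyyyyyyyyyyy+++++++++++++++++++++++++++++++++++++++++++++#######
yyyyyyyyyyyyyyyyyyyyyyyyyyyyyyyyyyyyyyyyyyyyyyyy+++++++++++++++++y+++++++++++++++++++++++++++#######
yyyyyyyyyyyyyyyyyyyyyyyyyyyyyyyyyyyyyyyyyyyyyyyy++++++++++++++++++++++++++++++++++++++++++++########
yyyyyyyyyyyyyyyyyyyyyyyyyyyyyyyyyyyyyyyyyyyyyyyy+++++++++++++++++++++++++y+++++y+++y++++++++########
yyyyyyyyyyyyyyyyyyyyyyyyyyyyyyyyyyyyyyyyyyyyyyyy++++++++++++++++++++++++++++++++++++++++++++########
yyyyyyyyyyyyyyyyyyyyyyyyyyyyyyyyyyyyyyyyyyyyy
[... 5604 characters left out ...]
yyyyyy
yyyyyyyyyyyyyyyyyyyyyyyyyyyyyyyyyyyyyyyyyyyyyyyyyyyyyyyyyyyyyyyyyyyyyyyyyyyyyyyyyyyyyyyyyyyyyyyyyyyy
yyyyyyyyyyyyyyyyyyyyyyyyyyyyyyyyyyyyyyyyyyyyyyyyyyyyyyyyyyyyyyyyyyyyyyyyyyyyyyyyyyyyyyyyyyyyyyyyyyyy
yyyyyyyyyyyyyyyyyyyyyyyyyyyyyyyyyyyyyyyyyyyyyyyyyyyyyyyyyyyyyyyyyyyyyyyyyyyyyyyyyyyyyyyyyyyyyyyyyyyy
yyyyyyyyyyyyyyyyyyyyyyyyyyyyyyyyyyyyyyyyyyyyyyyyyyyyyyyyyyyyyyyyyyyyyyyyyyyyyyyyyyyyyyyyyyyyyyyyyyyy
yyyyyyyyyyyyyyyyyyyyyyyyyyyyyyyyyyyyyyyyyyyyyyyyyyyyyyyyyyyyyyyyyyyyyyyyyyyyyyyyyyyyyyyyyyyyyyyyyyyy
yyy+++++++++yyyyyyyyyyyy++++++++++++++++++++++++++++++++++++++++++++++++++++++++++.yyyyyyyy++++++.yy
[[253.80415086 201.96255143]
 [253.84038372 157.3661113 ]
 [253.88735935 215.75542033]]
```

The knob lies free at about (0.864, -0.025), some 35 mm short of the rail. I'll put the scoop on the bench behind it, clear of the bin and jar.

apply_moves([
  {"dx": 38,"dy": -1,"dz": 10,"turn": 0.005,"jaw": 1},
  {"dx": 76,"dy": -2,"dz": 25,"turn": 0.005,"jaw": 1},
  {"dx": 76,"dy": -3,"dz": 65,"turn": 0.005,"jaw": 1},
  {"dx": 76,"dy": -3,"dz": 105,"turn": 0.005,"jaw": 1},
  {"dx": 76,"dy": -3,"dz": 140,"turn": 0.005,"jaw": 1},
])

```text
time: 18.82
tool_pos: [0.7124, -0.025, 0.1594]
tool_rot: [0.0, 0.003, 1.0, -0.0]
contact_force: [0.1, -0.0, -3.9]
gripper_width: 0.251
grasp_force: 60.9
```

apply_moves([
  {"dx": 0,"dy": 0,"dz": 25,"turn": 0,"jaw": 1},
  {"dx": 0,"dy": 0,"dz": 42,"turn": 0,"jaw": 1},
  {"dx": 0,"dy": 0,"dz": 50,"turn": 0,"jaw": 1},
  {"dx": 0,"dy": 0,"dz": 53,"turn": 0,"jaw": 1},
  {"dx": 0,"dy": 0,"dz": 53,"turn": 0,"jaw": 1},
])

```text
time: 19.23
tool_pos: [0.714, -0.0243, 0.1076]
tool_rot: [0.0, 0.002, 1.0, -0.0]
contact_force: [0.1, 0.2, -2.2]
gripper_width: 0.249
grasp_force: 60.9
```

Run:
```python
from h import *
w=grab_frame('scene');print(state()['time'])
plan([715,-20,102.5],0.0)
p,R,a=tool();print([np.round(tool()[0],1) for _ in range(3)])
for k in spotter.outline_of(w,'knob1'):
  X=ray(w,np.argwhere(k['region']).mean(0)[::-1],.015)*1000
  if X[0]>700: print(round(k['conf'],2),np.round(k['extent']),np.round(X))
print(proj(w,np.array([[p[0]+117,p[1],p[2]-102]])/1000))
ascii_(w,[840,-20,10],24,16)
```

```text
19.2833
at [714.9 -24.2 109. ] yaw -0.005 -> d [-0.1  4.2  6.5] turn -0.005 rows 0.2
[array([714.9, -24.2, 109. ]), array([714.9, -24.2, 109. ]), array([714.9, -24.2, 109. ])]
[[255.66428047 268.98622841]]
origin [233 255]
yyyyyyyy..++..........................++yyyyy+++
yyyyyyyy..+...........................++yyyyy+++
yyyyyyyy..+...........................++yyyyy+++
yyyyyyyy..+...........................++yyyy.+++
yyyyyyyy..+...........................++yyyy.+++
yyyyyyyy..............................++yyyy.+++
yyyyyyyy..............................+yyyyy++++
yyyyyyyy..............................+yyyyy++++
yyyyyyyy..............................+yyyyy++++
yyyyyyyy..............................+yyyyy.+++
yyyyyyyy...............................yyyyyy+++
yyyyyyyy..............................+yyyyyy+++
yyyyyyyy..............................+yyyyyyy++
yyyyyyyy..............................+yyyyyyy.+
yyyyyyyyy++yyy++++++++++++++.+........+yyyyyyyy.
yyyyyyyyyyyyyyyyyyyyyyyyyyyyyyyyyyyyyyyyyyyyyyyy
yyyyyyyyyyyyyyyyyyyyyyyyyyyyyyyyyyyyyyyyyyyyyyyy
yyyyyyyyyyyyyyyyyyyyyyyyyyyyyyyyyyyyyyyyyyyyyyyy
yyyyyyyyyyyyyyyyyyyy++##..yyyyyyyyyyyyyyyyyyyyyy
yyyyyyyyyyyyyyyyyyy+#######yyyyyyyyyyyyyyyyyyyyy
yyyyyyyyyyyyyyyyyy.########+yyyyyyyyyyyyyyyyyyyy
yyyyyyyyyyyyyyyyyy+#########yyyyyyyyyyyyyyyyyyyy
yyyyyyyyyyyyyyyyyy##########yyyyyyyyyyyyyyyyyyyy
yyyyyyyyyyyyyyyyyy+#########yyyyyyyyyyyyyyyyyyyy
yyyyyyyyyyyyyyyyyy+########+yyyyyyyyyyyyyyyyyyyy
...................++++++++yyyyyyyyyyyyyyyyyyyyy
................................................
................................................
................................................
................................................
................................................
................................................
```

apply_moves([
  {"dx": 0,"dy": 0,"dz": 4,"turn": 0,"jaw": 1},
  {"dx": 0,"dy": 0,"dz": 4,"turn": 0,"jaw": 1},
])

```text
time: 19.5
tool_pos: [0.7149, -0.0236, 0.1045]
tool_rot: [0.001, 0.002, 1.0, -0.0]
contact_force: [0.0, 0.5, -2.5]
gripper_width: 0.256
grasp_force: 60.9
```

apply_moves([
  {"dx": 0,"dy": 0,"dz": 2,"turn": 0,"jaw": 1},
  {"dx": 0,"dy": 0,"dz": 2,"turn": 0,"jaw": 1},
])

```text
time: 19.67
tool_pos: [0.7143, -0.0234, 0.1013]
tool_rot: [0.0, 0.002, 1.0, -0.0]
contact_force: [-0.7, -0.6, -3.6]
gripper_width: 0.251
grasp_force: 60.9
```

apply_moves([
  {"dx": 0,"dy": 0,"dz": 2,"turn": 0,"jaw": 1},
  {"dx": 0,"dy": 0,"dz": 2,"turn": 0,"jaw": 1},
])

```text
time: 19.83
tool_pos: [0.7148, -0.0234, 0.1012]
tool_rot: [0.0, 0.002, 1.0, -0.0]
contact_force: [-3.7, -0.3, 3.9]
gripper_width: 0.248
grasp_force: 61.8
```

apply_moves([
  {"dx": 0,"dy": 0,"dz": -1,"turn": 0,"jaw": 1},
  {"dx": -36,"dy": 0,"dz": -1,"turn": 0,"jaw": 1},
  {"dx": -58,"dy": 0,"dz": -1,"turn": 0,"jaw": 1},
  {"dx": -60,"dy": 0,"dz": -1,"turn": 0,"jaw": 1},
])

```text
time: 20.17
tool_pos: [0.7771, -0.0239, 0.1007]
tool_rot: [0.002, 0.002, 1.0, -0.0]
contact_force: [0.1, -0.1, -2.7]
gripper_width: 0.247
grasp_force: 60.3
```

Run:
```python
from h import *
w=grab_frame('scene');print(state()['time'])
p,R,a=tool();print(np.round(p,1),np.round(state()['contact_force'],1))
print(proj(w,np.array([[p[0]+117,p[1],p[2]-102]])/1000))
ascii_(w,[850,-23,10],24,20)
```

```text
20.2167
[775.8 -23.8 100. ] [-0.6  0.9 -2.3]
[[255.44345451 287.47876379]]
origin [232 253]
yyyyyyyyyy...........yyyyyyy++.....yyyyyyyyyyy++
yyyyyyyyyy...........yyyyyyy+..........yyyyyyy++
yyyyyyyyyy...........yyyyyyy+...........yyyyyy++
yyyyyyyyyy...........yyyyyyy++..........yyyyyy++
yyyyyyyyyy.+.........yyyyyyy+..........yyyyyyy++
yyyyyyyyyy.+..........+++++++...........yyyyy.++
yyyyyyyyyy.+...........+++++++..........+yyyyy++
yyyyyyyyyy.++..........+++++++..........+yyyy.++
yyyyyyyyy..++...............+...........+yyyy+++
yyyyyyyyy..++...........................+yyyy+++
yyyyyyyyy..++...........................+yyyy+++
yyyyyyyyy..++...........................+yyyy.++
yyyyyyyyy..++...........................+yyyyy++
yyyyyyyyy..++..........................++yyyyy++
yyyyyyyyy..++..........................++yyyyyy+
yyyyyyyyy..++..........................++yyyyyy.
yyyyyyyyy..++..........................++yyyyyyy
yyyyyyyyy..++..........................++yyyyyyy
yyyyyyyyy..++..........................++yyyyyyy
yyyyyyyyy..+...........................++yyyyyyy
yyyyyyyyy..+................
[... 251 characters left out ...]
.....+yyyyyyyy
yyyyyyyyy.+............................+yyyyyyyy
..........+............................+yyyyyyyy
................................................
................................................
................................................
................................................
................................................
................................................
................................................
................................................
................................................
................................................
................................................
................................................
```

apply_moves([
  {"dx": -4,"dy": 0,"dz": 0,"turn": 0,"jaw": 1},
  {"dx": -8,"dy": 0,"dz": 0,"turn": 0,"jaw": 1},
  {"dx": -12,"dy": 0,"dz": 0,"turn": 0,"jaw": 1},
])

```text
time: 20.47
tool_pos: [0.7859, -0.0236, 0.0998]
tool_rot: [-0.0, 0.002, 1.0, 0.0]
contact_force: [0.4, -0.6, -1.2]
gripper_width: 0.247
grasp_force: 60.4
```

Run:
```python
from h import *
w=grab_frame('scene');s=grab_frame('side');wr=grab_frame('wrist');p,R,a=tool();print(np.round(p,1))
print(proj(s,np.array([[p[0]+117,p[1],0]])/1000))
ascii_(s,[880,-23,10],26,20)
for q in(w,s,wr):
  for k in spotter.outline_of(q,'knob1'): print(q['shot'],round(k['conf'],2),np.round(k['extent']))
```

```text
[786.1 -23.7  99.9]
[[183.27491981 182.55527082]]
origin [162 163]
................+++++++++++++++++++++#############+.
...............+++++++++++++++++++++#############+.y
..............++++++++++++++++++++++############+.yy
.............+++++++++++++++++++++++############+.yy
............++++++++++++++++++##+++#########+++++.yy
...........++++++++++++++++++++########++###+++++.yy
.........+++++++++++++++++++++++########+##++yy++..y
........+++++++++++++++++++++++++##########++yyy++..
.......++++++++++++++++++.++++++++#########++yyy+++.
......++++++++++++++++++.y.+++++++++#######++yyy++..
.....+++++++++++++++++++.yy++++.....++#####++yyy++.y
....++++++++++++++++###++yy++.........+###++++y++..y
...++++++++++++++++####++yy...........+###++++y++..y
.++++++++++++++++++#####+y............+###+++++++.yy
+++++++++++++++++++#####+.............+###++++++..yy
++++++++++++++..+++#####+.............++##++++++.yyy
++++++++++++++.y.+++++#++.............+++++++++..yyy
++++++++++++++.y.++++++++..............++++++++.yyyy
++++++++++++++.yy.+++++++..............yyy+++++.yyyy
+++++++++++++++.y.++++++++
[... 446 characters left out ...]
yyyy
++++++++++++...++++.++++#++..+++++++++++++++.yyyyyyy
+++++++++++.yy.++++.++++##++++++++++++++++++.yyyyyyy
++++++++++.yyy..+++++++++#+++++++++++++++++++.yyyyyy
+++++++++.yyyyy.+++++++++++++++++++++++++++++++..yy.
++++++++.yyyyyy.++++++++++++++++++++++++...+++++++++
+++++++.yyyyyyy.++++++++++++++++++++++.yyyy.++++++++
++++++.yyyyyyyy.+++++++++++++++++++++.yyyyy.++++++++
+++++.yyyyyyyyy.++++++++++++++++++++.yyyyyyy.+++++++
++++.yyyyyyyyyy..+++++++++++++++++++.yyyyyyy.+++++++
+++.yyyyyyyyyyy..+++++++++++++++++++.yyyyyyy.+++++++
++.yyyyyyyyyyyyy.+++++++++++++++++++.yyyyyyy.+++++++
+.yyyyyyyyyyyyyy.+++++++++++++++++++.yyyyyyy.+++++++
44 0.62 [158. 198. 166. 205.]
46 0.76 [231. 307. 254. 332.]
```

Run:
```python
from h import *
s=grab_frame('side');wr=grab_frame('wrist');w=grab_frame('scene')
print('tri',np.round(tri([s,wr],[[183.3,176.6],[242.5,319.5]])*1000))
print(np.round(ray(wr,[242.5,319.5],.015)*1000),np.round(ray(s,[183.3,176.6],.015)*1000), np.round(tool()[0]))
ascii_(wr,[903,-23,10],34,16)
g=s['pixels'].astype(int)
# rail base line in side view: print gray-vs-wood column profile near predicted rail
for y in(-.2,-.15): 
  for x in np.arange(.86,1.0,.01):
    q=proj(s,np.array([[x,y,0]]))[0].astype(int); print(round(x,2),g[q[1],q[0]],end=' ')
  print()
```

```text
tri [912. -39.  15.]
[906. -38.  15.] [914. -40.  15.] [786. -24. 100.]
origin [224 297]
#######+yyyyyyyyyyyyyyyyyyyyyyyyyyyyyyyyyyyyyyyyyyyyyyyyyyy+########
#######+yyyyyyyyyyyyyyyyyyyyyyyyyyyyyyyyyyyyyyyyyyyyyyyyyyy+########
#######+yyyyyyyyyyyyyyyyyyyyyyyyyyyyyyyyyyyyyyyyyyyyyyyyyyy+########
#######+yyyyyyyyyyyyyyyyyyyyyyyyyyyyyyyyyyyyyyyyyyyyyyyyyyy+########
#######+yyyyyyyyyyyyyyyyyyyyyyyyyyyyyyyyyyyyyyyyyyyyyyyyyyy+########
#######+yyyyyyyyyyyyyyyyyyyyyyyyyyyyyyyyyyyyyyyyyyyyyyyyyyy+########
######+.yyyyyyyyyyyyyyyyyyyyyyyyyyyyyyyyyyyyyyyyyyyyyyyyyyy.+#######
######..yyyyyyyyyyyyyyyyyyyyyyyyyyyyyyyyyyyyyyyyyyyyyyyyyyy..#######
######..yyyyyyyyyyyyyyyyyyyyyyyyyyyyyyyyyyyyyyyyyyyyyyyyyy+..#######
######...yyyyyyyyyyyyyyyyyyyyyyyyyyyyyyyyyyyyyyyyyyyyyyyyy...#######
######+.++yyyyyyyyyyyyyyyyyyyyyyyyyyyyyyyyyyyyyyyyyyyyyyyy+.+#######
######+y++yyyyyyyyyyyyyyyyyyyyyyyyyyyyyyyyyyyyyyyyyyyyyyy++y+#######
######+yy+++yyyyyyyyyyyyyyyyyyyyyyyyyyyyyyyyyyyyyyyyyyy++++y+#######
######+y++###++++++++++++++++++++++++++++++++++++++++++++yyy+#######
#####+++###################++++++++++++++++++
[... 994 characters left out ...]
############################+++++++++++++++++++++++++++++#######
###############################++++++++++++++++++++++++++++++#######
##############################+++++++++++++++++++++++++++++++#######
0.86 [179 131  80] 0.87 [136  98  61] 0.88 [58 47 40] 0.89 [45 39 37] 0.9 [31 33 36] 0.91 [31 33 36] 0.92 [32 34 36] 0.93 [33 34 37] 0.94 [31 34 36] 0.95 [33 36 37] 0.96 [53 55 57] 0.97 [59 60 62] 0.98 [75 77 80] 0.99 [86 88 90] 1.0 [134 136 139] 
0.86 [ 43  66 115] 0.87 [ 25  58 107] 0.88 [31 38 53] 0.89 [35 35 38] 0.9 [37 38 38] 0.91 [45 46 48] 0.92 [94 95 96] 0.93 [100 102 104] 0.94 [82 84 86] 0.95 [81 83 85] 0.96 [81 83 85] 0.97 [81 83 85] 0.98 [82 83 85] 0.99 [88 90 92] 1.0 [138 140 143]
```

Triangulation puts the knob at (0.91, -0.039, 0.015), with the lip under its rear and the rail just behind it. I'll keep pushing slowly so it climbs the lip.

apply_moves([
  {"dx": -4,"dy": 0,"dz": 0,"turn": 0,"jaw": 1},
  {"dx": -8,"dy": 0,"dz": 0,"turn": 0,"jaw": 1},
  {"dx": -12,"dy": 0,"dz": 0,"turn": 0,"jaw": 1},
  {"dx": -12,"dy": 0,"dz": 0,"turn": 0,"jaw": 1},
])

```text
time: 21.25
tool_pos: [0.7994, -0.0239, 0.1003]
tool_rot: [0.001, 0.002, 1.0, -0.0]
contact_force: [-0.8, 0.8, -3.4]
gripper_width: 0.25
grasp_force: 60.3
```

Run:
```python
from h import *
s=grab_frame('side');wr=grab_frame('wrist');w=grab_frame('scene')
print(np.round(tool()[0]),np.round(state()['contact_force'],1),state()['time'])
ascii_(wr,[903,-30,10],34,22)
ascii_(s,[905,-35,15],14,12)
for q in(s,wr):
  for k in spotter.outline_of(q,'knob1'): print(q['shot'],round(k['conf'],2),np.round(k['extent']),np.round(ray(q,np.argwhere(k['region']).mean(0)[::-1],.015)*1000))
```

```text
[799. -24. 100.] [-0.1 -0.6 -2.9] 21.4
origin [217 280]
##############+yyyyyyyyyyyyyyyyyyyyyyyyyyyyyyyyyyyyyyyyyyyyyyyyyyy+#
##############+yyyyyyyyyyyyyyyyyyyyyyyyyyyyyyyyyyyyyyyyyyyyyyyyyyy+#
##############+yyyyyyyyyyyyyyyyyyyyyyyyyyyyyyyyyyyyyyyyyyyyyyyyyyy+#
##############+yyyyyyyyyyyyyyyyyyyyyyyyyyyyyyyyyyyyyyyyyyyyyyyyyyy+#
##############+yyyyyyyyyyyyyyyyyyyyyyyyyyyyyyyyyyyyyyyyyyyyyyyyyyy+#
##############+yyyyyyyyyyyyyyyyyyyyyyyyyyyyyyyyyyyyyyyyyyyyyyyyyyy+#
##############+yyyyyyyyyyyyyyyyyyyyyyyyyyyyyyyyyyyyyyyyyyyyyyyyyyy+#
##############+yyyyyyyyyyyyyyyyyyyyyyyyyyyyyyyyyyyyyyyyyyyyyyyyyyy+#
##############+yyyyyyyyyyyyyyyyyyyyyyyyyyyyyyyyyyyyyyyyyyyyyyyyyyy+#
##############+yyyyyyyyyyyyyyyyyyyyyyyyyyyyyyyyyyyyyyyyyyyyyyyyyyy+#
##############+yyyyyyyyyyyyyyyyyyyyyyyyyyyyyyyyyyyyyyyyyyyyyyyyyyy+#
##############+yyyyyyyyyyyyyyyyyyyyyyyyyyyyyyyyyyyyyyyyyyyyyyyyyyy+#
##############+yyyyyyyyyyyyyyyyyyyyyyyyyyyyyyyyyyyyyyyyyyyyyyyyyyy+#
##############+yyyyyyyyyyyyyyyyyyyyyyyyyyyyyyyyyyyyyyyyyyyyyyyyyyy+#
##############+yyyyyyyyyyyyyyyyyyyyyyyyyyyyyyyyyyyyyyyyyyyyyyyyyyy+#
#########
[... 2098 characters left out ...]
++++++++++++++++++++######
+++++++++++++++++++++++#####
+++++++++++++++++.+++++++###
++++++++++++++++.y.++++++++#
+++++++++++++#++.yy........+
+++++++++++####++y.........+
+++++++++++#####+..........+
++++++++++######+..........+
++++++++++######+..........+
++++++..+++####++..........+
++++++.y.+++++++............
++++++.y.+++++++............
++++++.yy.++++.++...........
+++++++.y.++.+++++..........
+++++++.y.++++++#++++.......
+++++++...++++++#++++++.....
+++++++...++++++#+++++++....
++++++....++++++#++++++++...
+++++...+..+++++#+++++++++..
++++++++++.+++++#+y.++++++++
++++++++++.+++++#+yy.+++++++
51 0.96 [231. 306. 256. 328.] [918. -40.  15.]
51 0.54 [464.  86. 511. 154.] [733. 149.  15.]
```

apply_moves([
  {"dx": -3,"dy": 0,"dz": 0,"turn": 0,"jaw": 1},
  {"dx": -6,"dy": 0,"dz": 0,"turn": 0,"jaw": 1},
  {"dx": -9,"dy": 0,"dz": 0,"turn": 0,"jaw": 1},
])

```text
time: 21.75
tool_pos: [0.8076, -0.0238, 0.1004]
tool_rot: [0.0, 0.002, 1.0, -0.0]
contact_force: [-0.4, 0.0, -1.6]
gripper_width: 0.249
grasp_force: 60.3
```

apply_moves([
  {"dx": -4,"dy": 0,"dz": 0,"turn": 0,"jaw": 1},
  {"dx": -8,"dy": 0,"dz": 0,"turn": 0,"jaw": 1},
])

```text
time: 21.92
tool_pos: [0.8125, -0.024, 0.1004]
tool_rot: [-0.005, 0.002, 1.0, -0.0]
contact_force: [-23.4, -0.2, 17.3]
gripper_width: 0.25
grasp_force: 62.8
```

Run:
```python
from h import *
s=grab_frame('side');wr=grab_frame('wrist')
print(np.round(tool()[0]),np.round(state()['contact_force'],1),state()['time'])
ascii_(s,[910,-35,15],14,10)
for q in(s,wr):
  for k in spotter.outline_of(q,'knob1'): print(q['shot'],round(k['conf'],2),np.round(k['extent']),np.round(ray(q,np.argwhere(k['region']).mean(0)[::-1],.015)*1000))
g=wr['pixels'][295:325,262:272].astype(int).mean(1).round(); print([tuple(map(int,x)) for x in g[::2]])
print(ray(wr,[267,313],0),ray(wr,[267,305],0))
```

```text
[813. -24. 101.] [-14.1  -0.8   5.7] 22.0167
origin [169 168]
....++++++++++++++++########
..++++++++++++++++++########
.+++++++++++++++++++++######
++++++++++++++++++.+++++++##
+++++++++++++++++.y......++#
+++++++++++++++++.y.......+#
+++++++++++++++++.........+#
+++++++++++++##++........++#
++++++++++++####++......++++
+++++++++++######+......++++
+++++++..++######+......++yy
+++++++.y.+######+.....+++yy
+++++++.y.++#####+.....+++yy
+++++++....+++++++.........y
++++++++...+++++++++.......+
++++++++...++++++#++++++...+
+++++++....++++++#++++++++++
++++++.....++++++#++++++++++
+++++......++++++#++++++++++
+++++....+..+++++#++++++++++
53 0.42 [176. 165. 206. 188.] [862. -70.  15.]
[(17, 60, 135), (17, 59, 135), (17, 59, 134), (18, 59, 134), (18, 59, 134), (16, 59, 134), (16, 58, 132), (15, 55, 127), (62, 68, 96), (77, 74, 78), (76, 74, 77), (75, 73, 76), (74, 73, 76), (75, 73, 76), (76, 73, 77)]
[ 0.93779721 -0.01407295  0.        ] [ 0.92786679 -0.01415031  0.        ]
```

The lip has reached the rail at x = 0.93 with the knob on it. To carry the knob safely I'll tilt the scoop lip-up in the grip, by pressing down on its rear edge while drawing back slightly, and then measure the tilt.

apply_moves([
  {"dx": 4,"dy": 0,"dz": 2,"turn": 0,"jaw": 1},
  {"dx": 6,"dy": 0,"dz": 5,"turn": 0,"jaw": 1},
  {"dx": 9,"dy": 0,"dz": 7,"turn": 0,"jaw": 1},
  {"dx": 13,"dy": 0,"dz": 8,"turn": 0,"jaw": 1},
])

```text
time: 22.45
tool_pos: [0.8079, -0.024, 0.0993]
tool_rot: [0.008, 0.002, 1.0, -0.0]
contact_force: [7.9, 2.1, 7.5]
gripper_width: 0.251
grasp_force: 61.7
```

```bash
cat >> h.py <<'E'
def heldrender(f,p,yaw,pit,off=102.3):  # pit>0: lip up, about the grip point
    R=np.array([[np.cos(pit),0,-np.sin(pit)],[0,1,0],[np.sin(pit),0,np.cos(pit)]])
    G=np.array([-69,0,off]); sv=M['scoop']; M['_t']=[(P-G)@R.T for P in sv]
    return render(f,'_t',np.r_[p,yaw])
def pitch(f,l,rmax=384):
    p,_,a=tool(); m=l['region'][:rmax].astype(np.float32); out=[]
    for t in np.radians(np.arange(-10,26,1)):
        r=heldrender(f,p,a,t)[:rmax]; out.append(1-np.minimum(r,m).sum()/np.maximum(r,m).sum())
    i=int(np.argmin(out)); return i-10,round(float(out[i]),3),round(float(out[10]),3)
E
python3 - <<'E'
from h import *
s=grab_frame('side');w=grab_frame('scene');wr=grab_frame('wrist')
print(np.round(tool()[0]),np.round(state()['contact_force'],1),state()['time'])
for q,r in((w,279),(s,384)):
  l=look(q,'scoop'); print(l and (np.round(l['extent']),pitch(q,l,r)))
ascii_(s,[910,-35,15],14,10)
for q in(s,wr):
  for k in spotter.outline_of(q,'knob1'): print(q['shot'],round(k['conf'],2),np.round(k['extent']),np.round(ray(q,np.argwhere(k['region']).mean(0)[::-1],.015)*1000))
E
```

```text
[808. -24.  99.] [ 4.9 -0.1  7.2] 22.6
(array([239., 239., 273., 280.]), (-3, 0.121, 0.129))
(array([176., 162., 206., 191.]), (-3, 0.699, 0.701))
origin [169 168]
....++++++++++++++++########
..+++++++++++++++++++#######
.++++++++++++++++++++++#####
++++++++++++++++++.+++++++##
+++++++++++++++++.y......++#
+++++++++++++++++.y.......+#
+++++++++++++++++.........++
+++++++++++++##++.........++
++++++++++++####++........++
+++++++++++######+.........+
+++++++..++######+.........+
+++++++.y.++#####+.........y
+++++++.y.+++####+.........y
+++++++....+++++++.........y
+++++++.....++++++++........
+++++++....++++++#+++++.....
++++++.....++++++#+++++++..+
+++++......++++++#++++++++++
++++.......++++++#++++++++++
+++++....+..+++++#++++++++++
55 0.56 [224. 160. 234. 188.] [ 765. -152.   15.]
57 0.59 [471.  74. 512. 139.] [733. 147.  15.]
```

apply_moves([
  {"dx": 2,"dy": 0,"dz": 4,"turn": 0,"jaw": 1},
  {"dx": 5,"dy": 0,"dz": 8,"turn": 0,"jaw": 1},
  {"dx": 9,"dy": 0,"dz": 11,"turn": 0,"jaw": 1},
  {"dx": 12,"dy": 0,"dz": 12,"turn": 0,"jaw": 1},
])

```text
time: 23.13
tool_pos: [0.8, -0.024, 0.0965]
tool_rot: [0.013, 0.002, 1.0, -0.001]
contact_force: [0.0, 2.3, 24.4]
gripper_width: 0.249
grasp_force: 63.5
```

Run:
```python
from h import *
s=grab_frame('side');w=grab_frame('scene');wr=grab_frame('wrist')
print(np.round(tool()[0],1),np.round(state()['contact_force'],1),np.round(state()['tool_rot'],3),state()['time'])
for q,r in((w,279),(s,384)):
  l=look(q,'scoop'); print(l and (np.round(l['extent']),pitch(q,l,r)))
ascii_(s,[910,-35,15],14,10)
```

```text
[799.5 -24.   96.3] [-1.3  1.9 28.4] [ 0.013  0.002  1.    -0.001] 23.2833
(array([238., 235., 274., 281.]), (2, 0.087, 0.091))
(array([169., 165., 209., 192.]), (6, 0.576, 0.65))
origin [169 168]
....+++++++++++++++++#######
..++++++++++++++++++++######
.+++++++++++++++++++++++####
++++++++++++++++++.....++###
+++++++++++++++++.......+++#
+++++++++++++++++.y.......++
+++++++++++++++++..........+
+++++++++++++###++..........
++++++++++++####++..........
+++++++++++######+..........
+++++++...++#####+..........
+++++++.y.+++####+..........
+++++++.y..+++++++..........
+++++++.....++++++..........
+++++++.......++++++........
++++++.....++++++#+++++.....
+++++......++++++#+++++++...
+++++......++++++#++++++++..
+++++......++++++#++++++++++
++++++++++..+++++#++++++++++
```

apply_moves([
  {"dx": 3,"dy": 0,"dz": 1,"turn": 0,"jaw": 1},
  {"dx": 6,"dy": 0,"dz": 0,"turn": 0,"jaw": 1},
  {"dx": 8,"dy": 0,"dz": -8,"turn": 0,"jaw": 1},
  {"dx": 9,"dy": 0,"dz": -16,"turn": 0,"jaw": 1},
  {"dx": 9,"dy": 0,"dz": -24,"turn": 0,"jaw": 1},
])

```text
time: 23.8
tool_pos: [0.7805, -0.0236, 0.1038]
tool_rot: [-0.001, 0.002, 1.0, 0.0]
contact_force: [0.4, -0.6, -2.9]
gripper_width: 0.248
grasp_force: 60.0
```

apply_moves([
  {"dx": 0,"dy": 0,"dz": -8,"turn": 0,"jaw": 1},
  {"dx": 0,"dy": 0,"dz": -16,"turn": 0,"jaw": 1},
  {"dx": 0,"dy": 0,"dz": -26,"turn": 0,"jaw": 1},
  {"dx": 0,"dy": 0,"dz": -36,"turn": 0,"jaw": 1},
  {"dx": 0,"dy": 0,"dz": -42,"turn": 0,"jaw": 1},
])

```text
time: 24.22
tool_pos: [0.7819, -0.0238, 0.1482]
tool_rot: [0.001, 0.002, 1.0, -0.0]
contact_force: [0.5, 0.8, -1.7]
gripper_width: 0.249
grasp_force: 60.1
```

Run:
```python
from h import *
s=grab_frame('side');w=grab_frame('scene');wr=grab_frame('wrist')
p,R,a=tool();print(np.round(p,1),np.round(state()['contact_force'],1),np.round(state()['tool_rot'],3),state()['time'])
for q,r in((w,279),(s,384)):
  l=look(q,'scoop'); print(l and (np.round(l['extent']),pitch(q,l,r)))
ascii_(w,[p[0]+69,p[1],p[2]-95],22,22)
ascii_(s,[p[0]+69,p[1],p[2]-95],22,18)
```

```text
[781.9 -23.8 147.7] [-0.3  0.1 -2.2] [ 0.001  0.002  1.    -0.   ] 24.3667
(array([239., 221., 272., 281.]), (-1, 0.122, 0.123))
(array([173., 155., 213., 186.]), (11, 0.251, 0.523))
origin [234 244]
..+.+++yyyyyyyyy+++yyyyyyy++++++++++++++++++
....+++yyyyyyyyyy++yyyyyyy++++++++++++++++++
..+y+yyy.........yyyyyyyyy+.++++++++++++++++
...y+yy............yyyyyyy+...........++++y+
.yy+yyy............yyyyyyy+...........++yyyy
yy+yyyy............yyyyyyy++..........+yyyyy
yyyyyyy.............yyyyyy+...........yyyyyy
yyyyyyy..............+.++++...........yyyyyy
yyyyyyy..............+++++++..........yyyyyy
yyyyyyy..+.................+..........yyyyyy
yyyyyyy..+............................yyyyyy
yyyyyyy.++............................yyyyyy
yyyyyyy..+............................yyyyyy
yyyyyyy.++............................yyyyyy
yyyyyyy.++............................+yy+y.
yyyyyyy.++.............................+++yy
yyyyyy..++............................++++y.
yyyyyy..+++...........................++++y+
yyyyyy..+++...........................++++y+
yyyyyy..++............................++++y+

[... 2016 characters left out ...]
.......+++..yyyyyyyyyyyyy
+++++.y.+++..............+++..yyyyyyyyyyyyyy
+++++.yy.++++++++.++.....++..yyyyyyyyyyyyyyy
++++++.y.++++++++++++++..++..yyyyyyyyyyyyyyy
++++++.y.++++++#+++++++.+++..yyyyyyyyyyyyyyy
++++++.y.++++++#+++++++++++++..yyyyyyyyyyyyy
+++++++..++++++#+++++++++++++++...yyyyyyyyyy
++++++++.++++++#+++++++++++++++++++.yyyyyyyy
++++++++..+++++#+++++++++++++++++++++.yyyyyy
+++++++++.+++++#+y.+++++++++++++++++++..yyyy
+++++++++.+++++#+yy.+++++++++++++++++++.yyyy
+++++++++..++++#++y.+++++++++++++++++++.yyyy
+++...++++.++++#++..++++++++++++++++++.yyyyy
++.yy.++++.++++##++++++++++++++++++++.yyyyyy
+.yyy..+++++++++#+++++++++++++++++++.yyyyyyy
.yyyyy.+++++++++++++++++++++++++++++.yyyyyyy
```

The knob has rolled to mid-tray and the scoop is tilted about 11° lip-up, which makes it a safe carry. I'll raise it, turn it to -y and line it up with the pan in x.

apply_moves([
  {"dx": 0,"dy": 0,"dz": -15,"turn": 0,"jaw": 1},
  {"dx": 0,"dy": 0,"dz": -40,"turn": 0,"jaw": 1},
  {"dx": 0,"dy": 0,"dz": -65,"turn": 0.02,"jaw": 1},
  {"dx": 0,"dy": 0,"dz": -78,"turn": 0.07,"jaw": 1},
  {"dx": 0,"dy": 0,"dz": -82,"turn": 0.15,"jaw": 1},
])

```text
time: 24.88
tool_pos: [0.7829, -0.0239, 0.2342]
tool_rot: [0.004, 0.078, 0.997, -0.0]
contact_force: [-0.2, -0.3, -1.9]
gripper_width: 0.252
grasp_force: 60.1
```

apply_moves([
  {"dx": 0,"dy": 0,"dz": 0,"turn": 0.1,"jaw": 1},
  {"dx": 0,"dy": 0,"dz": 0,"turn": 0.2,"jaw": 1},
  {"dx": 0,"dy": 0,"dz": 0,"turn": 0.3,"jaw": 1},
  {"dx": 0,"dy": 0,"dz": 0,"turn": 0.4,"jaw": 1},
  {"dx": 0,"dy": 0,"dz": 0,"turn": 0.5,"jaw": 1},
])

```text
time: 25.3
tool_pos: [0.7812, -0.0236, 0.2288]
tool_rot: [-0.0, 0.323, 0.946, 0.0]
contact_force: [-0.5, -0.4, -2.7]
gripper_width: 0.248
grasp_force: 60.1
```

apply_moves([
  {"dx": 0,"dy": 0,"dz": 0,"turn": 0.1,"jaw": 1},
  {"dx": 0,"dy": 0,"dz": 0,"turn": 0.2,"jaw": 1},
  {"dx": 0,"dy": 0,"dz": 0,"turn": 0.3,"jaw": 1},
  {"dx": 0,"dy": 0,"dz": 0,"turn": 0.4,"jaw": 1},
  {"dx": 0,"dy": 0,"dz": 0,"turn": 0.5,"jaw": 1},
])

```text
time: 25.72
tool_pos: [0.7812, -0.0236, 0.2288]
tool_rot: [-0.0, 0.547, 0.837, 0.0]
contact_force: [0.6, -0.5, -2.9]
gripper_width: 0.252
grasp_force: 60.1
```

apply_moves([
  {"dx": 0,"dy": 0,"dz": 0,"turn": 0.1,"jaw": 1},
  {"dx": 0,"dy": 0,"dz": 0,"turn": 0.2,"jaw": 1},
  {"dx": 0,"dy": 0,"dz": 0,"turn": 0.3,"jaw": 1},
  {"dx": 0,"dy": 0,"dz": 0,"turn": 0.38,"jaw": 1},
  {"dx": 0,"dy": 0,"dz": 0,"turn": 0.42,"jaw": 1},
])

```text
time: 26.13
tool_pos: [0.7813, -0.0236, 0.2289]
tool_rot: [-0.0, 0.709, 0.705, 0.0]
contact_force: [-0.0, 0.1, -2.3]
gripper_width: 0.252
grasp_force: 60.1
```

apply_moves([
  {"dx": 0,"dy": -10,"dz": 0,"turn": 0,"jaw": 1},
  {"dx": 0,"dy": -28,"dz": 0,"turn": 0,"jaw": 1},
  {"dx": 0,"dy": -52,"dz": 0,"turn": 0,"jaw": 1},
  {"dx": 0,"dy": -78,"dz": 0,"turn": 0,"jaw": 1},
  {"dx": 0,"dy": -104,"dz": 0,"turn": 0,"jaw": 1},
])

```text
time: 26.55
tool_pos: [0.6762, -0.0233, 0.2287]
tool_rot: [-0.0, 0.708, 0.706, 0.0]
contact_force: [-0.4, -0.4, -2.0]
gripper_width: 0.249
grasp_force: 60.1
```

apply_moves([
  {"dx": 0,"dy": -24,"dz": 3,"turn": 0,"jaw": 1},
  {"dx": 0,"dy": -43,"dz": 6,"turn": 0,"jaw": 1},
  {"dx": 0,"dy": -56,"dz": 8,"turn": 0,"jaw": 1},
  {"dx": 0,"dy": -63,"dz": 10,"turn": 0,"jaw": 1},
  {"dx": 0,"dy": -64,"dz": 10,"turn": 0,"jaw": 1},
])

```text
time: 26.97
tool_pos: [0.6123, -0.0231, 0.2184]
tool_rot: [-0.0, 0.708, 0.706, 0.0]
contact_force: [-0.6, 0.3, -2.2]
gripper_width: 0.25
grasp_force: 60.1
```

Run:
```python
from h import *
w=grab_frame('scene');s=grab_frame('side')
p,R,a=tool();print(state()['time']);plan([614.5,-220,190],-1.571)
ascii_(w,[p[0],p[1]-85,p[2]-85],24,16)
l=look(s,'scoop');print(l and pitch(s,l)); l=look(w,'scoop');print(l and pitch(w,l))
for k in spotter.outline_of(w,'knob1'): print(round(k['conf'],2),np.round(k['extent']))
```

```text
27.0667
at [613.7 -23.2 218.8] yaw -1.574 -> d [-196.8    1.4   28.8] turn -0.003 rows 4.8
origin [207 174]
yyyyyyyyyyyyyyyyyyyyyyyyyy......yyyyyyyyyyy+yyy+
yyyyyyyyyyyyyyyyyyyyyyy................yyy.yyyy.
yyyyyyyyyyyyyyyyyyyy.......y..............yyyy..
yyyyyyyyyyyyyyyyy......+..................yyy...
yyyyyyyyyyyyyy...........................yyy...+
yyyyyyyyyyyyy...........................yyy.....
yyyyyyyyyyyyy..........................yyy...+..
yyyyyyyyyyyyy..........................yyy......
yyyyyyyyyyyyy.........................yyy..+....
yyyyyyyyyyyy..........................yy......++
yyyyyyyyyyyy..........................y...+.....
yyyyyyyyyyyy......++##+...............y.........
yyyyyyyyyyyy.....+#####+................+..+....
yyyyyyyyyyyy....+#######+...............+.....y.
yyyyyyyyyyyy....+##+#####...............+...+..y
yyyyyyyyyyyy.....########...............+...y.yy
yyyyyyyyyyyy....+#######++..............+...yyyy
yyyyyyyyyyyy.....+#####+++..................yyyy
yyyyyyyyyyy.......+++#++...................yyyyy
yyyyyyyyyyy................................yyyyy
yyyyyyyyyyy................................yyyyy
yyyyyyyyyyy...................+............yyyyy
yyyyyyyyyyy...........+...................yyyyyy
yyyyyyyyyyy...............................yyyyyy
yyyyyyyyyyy...............................yyyyyy
yyyyyyyyyyy..++...........................yyyyyy
yyyyyyyyyyyyyy...........................yyyyyyy
yyyyyyyyyyyyyyyyyyyyyy...................yyyyyyy
yyyyyyyyyyyyyyyyyyyyyyy+++++++...........yyyyyyy
yyyyyyyyyyyyyyyyyyyyyyy+++++++yyyyyyy...yyyyyyyy
yyyyyyyyyyyyyyyyyyyyyyy+++++++yyyyyyyyyyyyyyyyyy
yyyyyyyyyyyyyyyyyyyyyyy+++++++yyyyyyyyyyyyyyyyyy
(9, 0.241, 0.427)
(8, 0.267, 0.444)
0.59 [160. 193. 168. 198.]
0.58 [172. 192. 181. 197.]
0.5 [223. 183. 233. 192.]
```

The knob sits in the tray about 25 mm behind the lip and holds still. Now the dash and sharp reversal over the pan.

apply_moves([
  {"dx": -30,"dy": 1,"dz": 7,"turn": 0,"jaw": 1},
  {"dx": -64,"dy": 1,"dz": 14,"turn": 0,"jaw": 1},
  {"dx": -101,"dy": 1,"dz": 21,"turn": 0,"jaw": 1},
  {"dx": -141,"dy": 1,"dz": 26,"turn": 0,"jaw": 1},
  {"dx": -182,"dy": 1,"dz": 29,"turn": 0,"jaw": 1},
])

```text
time: 27.63
tool_pos: [0.6139, -0.2066, 0.1884]
tool_rot: [-0.0, 0.708, 0.706, -0.0]
contact_force: [0.4, 0.5, -2.4]
gripper_width: 0.249
grasp_force: 60.1
```

apply_moves([
  {"dx": 41,"dy": 0,"dz": 0,"turn": 0,"jaw": 1},
  {"dx": 82,"dy": 0,"dz": 0,"turn": 0,"jaw": 1},
  {"dx": 95,"dy": 0,"dz": 0,"turn": 0,"jaw": 1},
  {"dx": 95,"dy": 0,"dz": 0,"turn": 0,"jaw": 1},
  {"dx": 95,"dy": 0,"dz": 0,"turn": 0,"jaw": 1},
])

```text
time: 28.05
tool_pos: [0.6146, -0.1097, 0.1894]
tool_rot: [0.0, 0.707, 0.707, -0.0]
contact_force: [0.3, 0.7, -2.8]
gripper_width: 0.253
grasp_force: 60.2
```

Run:
```python
from h import *
w=grab_frame('scene');s=grab_frame('side')
p,R,a=tool();print(state()['time'],np.round(p))
ascii_(w,[614,-270,80],42,20)
l=look(s,'scoop');print(l and pitch(s,l)); l=look(w,'scoop');print(l and pitch(w,l))
for k in spotter.outline_of(w,'knob1'): print(round(k['conf'],2),np.round(k['extent']))
```

```text
28.15 [ 614. -111.  189.]
origin [142 181]
+++++++yyyyyyyyyyyyyyyyyyyyy.+++##########################+..++y..........yyyyyyy.yy
++++++++yyyyyyyyyyyyyyyyyyyy.+++########################+++.....................+yyy
++++++++yyyyyyyyyyyyyyyyyyyy.+++###############++++++++++......+................yyy.
+++++++++yyyyyyyyyyyyyyyy.....+.+++++##+#++++++++............+..................yy..
+++++++++yyyyyyyyyyy.................++++......++++++....++..+.................yyy..
++++++++yyyyyyyyy....+...................+++++++++++..........................yyy...
+++++..yyyyyyy............................++++++++...........................yyy....
++..yyyyyyyy...+...............................+++++.........................yy.....
+.yyyyyyyyy..++..............................++++++..........................yy.....
yyyyyyyyyy..+...................................yyyy........................yy......
yyyyyyyyy.++.+......++#+........++++............yyyy........................y.......
yyyyyyyy.++++++....+####+.....+######+...........yy.................................
yyyyyyy.++++++++..+######+....+######
[... 1786 characters left out ...]
.+++++.......++++++yyyy+++++++++++++++++++++++
yyyy..................................++++++.....+.++++++yyy++++++++++++++++++++++++
yyy........+.......................++++++++........+++++yyyy++++++++++++++++++++++++
yyy........+++..................+++++++++.........++++++yyyy++++++++++++++++++++++++
yy...........+++++.........+.+++++++++++........+++++++yyyyy++++++++++++++++++++++++
yy............+++++++++++++++++++++++++...........++++yyyyyy++++++++++++++++++++++++
y..............++++++++++++++++++++++............++++yyyyyyy++++++++++++++++++++++++
(10, 0.188, 0.46)
(8, 0.252, 0.412)
0.47 [171. 193. 179. 200.]
0.42 [154. 202. 158. 210.]
0.42 [196. 191. 204. 202.]
0.39 [161. 192. 168. 198.]
```

The knob is still in the tray, now close to the lip. I'll creep forward gently so it does not slide back, then reverse hard.

apply_moves([
  {"dx": -3,"dy": 0,"dz": 0,"turn": 0,"jaw": 1},
  {"dx": -9,"dy": 0,"dz": 0,"turn": 0,"jaw": 1},
  {"dx": -18,"dy": 0,"dz": 0,"turn": 0,"jaw": 1},
  {"dx": -30,"dy": 0,"dz": 0,"turn": 0,"jaw": 1},
  {"dx": -45,"dy": 0,"dz": 0,"turn": 0,"jaw": 1},
])

```text
time: 28.72
tool_pos: [0.6138, -0.1564, 0.1893]
tool_rot: [0.0, 0.708, 0.706, -0.0]
contact_force: [0.1, 0.4, -2.7]
gripper_width: 0.248
grasp_force: 60.2
```

apply_moves([
  {"dx": -17,"dy": 0,"dz": 0,"turn": 0,"jaw": 1},
  {"dx": -36,"dy": 0,"dz": 0,"turn": 0,"jaw": 1},
  {"dx": 5,"dy": 0,"dz": 0,"turn": 0,"jaw": 1},
  {"dx": 46,"dy": 0,"dz": 0,"turn": 0,"jaw": 1},
  {"dx": 60,"dy": 0,"dz": 0,"turn": 0,"jaw": 1},
])

```text
time: 29.13
tool_pos: [0.6138, -0.0936, 0.1891]
tool_rot: [-0.001, 0.708, 0.706, 0.001]
contact_force: [0.1, -0.9, -2.9]
gripper_width: 0.252
grasp_force: 60.1
```

apply_moves([
  {"dx": 0,"dy": 0,"dz": 0,"turn": 0,"jaw": 1},
  {"dx": 0,"dy": 0,"dz": 0,"turn": 0,"jaw": 1},
])

```text
time: 29.3
tool_pos: [0.6142, -0.0958, 0.1894]
tool_rot: [0.0, 0.708, 0.706, -0.0]
contact_force: [-0.9, -0.7, -2.9]
gripper_width: 0.253
grasp_force: 60.2
```

Run:
```python
from h import *
w=grab_frame('scene');s=grab_frame('side')
p,R,a=tool();print(state()['time'],np.round(p))
ascii_(w,[614,-270,80],42,20)
l=look(s,'scoop');print(l and pitch(s,l)); l=look(w,'scoop');print(l and pitch(w,l))
for k in spotter.outline_of(w,'knob1'): print(round(k['conf'],2),np.round(k['extent']))
```

```text
29.4 [614. -97. 189.]
origin [142 181]
+++++++yyyyyyyyyyyyyyyyyyyyy.+++##########################+..++yyyy...........yyyyyy
++++++++yyyyyyyyyyyyyyyyyyyy.+++#######################+#++..++y....................
++++++++yyyyyyyyyyyyyyyyyyyy.++.##############+#++++++++++..........................
+++++++++yyyyyyyyyyyyyyyy.....+.+++++#+##++++++++......+++++.....y..................
+++++++++yyyyyyyyyyy.................++++......++++++++++....+.....................y
++++++++yyyyyyyyy....+....................+++++++++++++++.........................yy
+++++.yyyyyyyy............................++++++++...+.+..........................yy
+++.yyyyyyyy...................................+++++++++.........................yyy
+.yyyyyyyyy..................................++++++...yy.........................yy.
yyyyyyyyyy..+...................................yyyyyyyy.........................y..
yyyyyyyyy.+++.+.....++#+........++++............yyyyyyyy............................
yyyyyyyy.++++++....+####+.....+######+..........yyyyyyy.............................
yyyyyyy.+++++.....+######+....########...
[... 1755 characters left out ...]
............................+++++......+++++++yyyyyyyy+++++++++++++++++++
yyyy.................................+++++++.......++++++yyyyyyy++++++++++++++++++++
yyyy......++........................+++++++......+.+++++yyyyyyyy++++++++++++++++++++
yyy........+++..................+++++++++.......++++++++yyyyyyyy++++++++++++++++++++
yy...........+++++.........+.+++++++++++..........+++++yyyyyyyyy++++++++++++++++++++
yy............+++++++++++++++++++++++++...........++++yyyyyyyyyy++++++++++++++++++++
y..............++++++++++++++++++++++...........+++++yyyyyyyyyyy++++++++++++++++++++
(9, 0.251, 0.477)
(8, 0.236, 0.426)
0.62 [160. 191. 167. 199.]
0.56 [172. 193. 178. 198.]
0.42 [153. 202. 159. 209.]
```

The knob rolls, and stopping the retreat killed its motion last time. I'll repeat at full speed with the reversal further over the pan and a longer retreat.

apply_moves([
  {"dx": -33,"dy": 0,"dz": 0,"turn": 0,"jaw": 1},
  {"dx": -73,"dy": 0,"dz": 0,"turn": 0,"jaw": 1},
  {"dx": -114,"dy": 0,"dz": 0,"turn": 0,"jaw": 1},
  {"dx": -155,"dy": 0,"dz": 0,"turn": 0,"jaw": 1},
  {"dx": -114,"dy": 0,"dz": 0,"turn": 0,"jaw": 1},
])

```text
time: 29.97
tool_pos: [0.611, -0.2284, 0.1891]
tool_rot: [0.004, 0.716, 0.698, -0.004]
contact_force: [-0.4, -1.6, -3.3]
gripper_width: 0.247
grasp_force: 60.1
```

apply_moves([
  {"dx": 41,"dy": 0,"dz": 0,"turn": 0,"jaw": 1},
  {"dx": 82,"dy": 0,"dz": 0,"turn": 0,"jaw": 1},
  {"dx": 115,"dy": 0,"dz": 0,"turn": 0,"jaw": 1},
  {"dx": 125,"dy": 0,"dz": 0,"turn": 0,"jaw": 1},
  {"dx": 125,"dy": 0,"dz": 0,"turn": 0,"jaw": 1},
])

```text
time: 30.38
tool_pos: [0.6141, -0.0824, 0.1893]
tool_rot: [-0.0, 0.707, 0.707, 0.0]
contact_force: [0.0, -0.7, -2.5]
gripper_width: 0.254
grasp_force: 60.4
```

Run:
```python
from h import *
w=grab_frame('scene');s=grab_frame('side')
p,R,a=tool();print(state()['time'],np.round(p))
ascii_(w,[614,-270,80],42,20)
l=look(s,'scoop');print(l and pitch(s,l)); l=look(w,'scoop');print(l and pitch(w,l))
for q in(w,s):
  for k in spotter.outline_of(q,'knob1'): print(q['shot'],round(k['conf'],2),np.round(k['extent']))
```

```text
30.4833 [614. -85. 189.]
origin [142 181]
+++++++yyyyyyyyyyyyyyyyyyyyy.+++##########################+..++yyyyyyyy...........yy
++++++++yyyyyyyyyyyyyyyyyyyy.+++#######################++++..++yyyyy................
++++++++yyyyyyyyyyyyyyyyyyyy.+++################++++++++++..+++yy...................
+++++++++yyyyyyyyyyyyyyyy.....+++++++##+#++++++++......+++++++.......y..............
+++++++++yyyyyyyyyy..................++++++....++++++++++++++....+..................
++++++++yyyyyyyyy....+....................++++++++++++++++..........................
+++++.yyyyyyyy............................++++++++....++++++........................
+++.yyyyyyyy...................................++++++++++++.........................
+.yyyyyyyyy..+...............................++++++...yyyyyy........................
yyyyyyyyyy..+++.................................yyyyyyyyyyyy........................
yyyyyyyyy.+++.+.....++#+........++++............yyyyyyyyyyy.........................
yyyyyyyy.+++++.....+####+.....+######+..........yyyyyyyyyyy.........................
yyyyyyy.++++++++..+######+....+#######
[... 1796 characters left out ...]
..++++++yyyyyyyyyyyy+++++++++++++++
yyyy..................................++++++......+++++++yyyyyyyyyyy++++++++++++++++
yyy.......++........................+++++++........+++++yyyyyyyyyyyy++++++++++++++++
yyy........+++...................++++++++.........++++++yyyyyyyyyyyy++++++++++++++++
yy...........+++++.........+++++++++++++..........+++++yyyyyyyyyyyyy++++++++++++++++
yy............+++++++++++++++++++++++++.........+.++++yyyyyyyyyyyyyy++++++++++++++++
y..............++++++++++++++++++++++..........++++++yyyyyyyyyyyyyyy++++++++++++++++
(9, 0.204, 0.435)
(7, 0.25, 0.407)
70 0.53 [175. 195. 179. 198.]
70 0.48 [164. 194. 168. 199.]
70 0.44 [179. 206. 186. 213.]
70 0.36 [151. 202. 158. 211.]
```

All five knobs are now in the pan, the new one at (40,28) in the map. Next I'll take the empty scoop towards the rest.

apply_moves([
  {"dx": 0,"dy": -10,"dz": -35,"turn": 0,"jaw": 1},
  {"dx": -15,"dy": -32,"dz": -60,"turn": -0.1,"jaw": 1},
  {"dx": -38,"dy": -60,"dz": -61,"turn": -0.22,"jaw": 1},
  {"dx": -63,"dy": -90,"dz": -61,"turn": -0.34,"jaw": 1},
  {"dx": -88,"dy": -120,"dz": -61,"turn": -0.46,"jaw": 1},
])

```text
time: 31.1
tool_pos: [0.4934, -0.173, 0.2514]
tool_rot: [0.001, 0.527, 0.85, -0.0]
contact_force: [-0.8, -0.3, -2.7]
gripper_width: 0.248
grasp_force: 60.5
```

Run:
```python
from h import *
plan([335,-313.9,250],.207)
```

```text
at [ 493.4 -173.   251.4] yaw -1.11 -> d [ -55.8 -204.5    1.3] turn -1.317 rows 5.1
```

apply_moves([
  {"dx": -10,"dy": -38,"dz": 0,"turn": -0.12,"jaw": 1},
  {"dx": -21,"dy": -78,"dz": 0,"turn": -0.24,"jaw": 1},
  {"dx": -32,"dy": -118,"dz": 0,"turn": -0.36,"jaw": 1},
  {"dx": -43,"dy": -158,"dz": 0,"turn": -0.48,"jaw": 1},
  {"dx": -54,"dy": -197,"dz": 0,"turn": -0.6,"jaw": 1},
])

```text
time: 31.52
tool_pos: [0.3561, -0.2934, 0.2506]
tool_rot: [0.0, 0.279, 0.96, -0.0]
contact_force: [0.7, -0.8, -2.7]
gripper_width: 0.246
grasp_force: 60.5
```

apply_moves([
  {"dx": 0,"dy": 0,"dz": 0,"turn": -0.12,"jaw": 1},
  {"dx": 0,"dy": 0,"dz": 0,"turn": -0.24,"jaw": 1},
  {"dx": 0,"dy": 0,"dz": 0,"turn": -0.36,"jaw": 1},
  {"dx": 0,"dy": 0,"dz": 0,"turn": -0.48,"jaw": 1},
  {"dx": 0,"dy": 0,"dz": 0,"turn": -0.6,"jaw": 1},
])

```text
time: 31.93
tool_pos: [0.3573, -0.2928, 0.2505]
tool_rot: [-0.0, -0.017, 1.0, -0.0]
contact_force: [0.1, -0.0, -2.2]
gripper_width: 0.248
grasp_force: 60.8
```

apply_moves([
  {"dx": 0,"dy": 0,"dz": 0,"turn": -0.1,"jaw": 1},
  {"dx": 0,"dy": 0,"dz": 0,"turn": -0.117,"jaw": 1},
  {"dx": 0,"dy": 0,"dz": 0,"turn": -0.117,"jaw": 1},
])

```text
time: 32.18
tool_pos: [0.3577, -0.2924, 0.2505]
tool_rot: [-0.0, -0.072, 0.997, -0.0]
contact_force: [0.3, -0.6, -1.2]
gripper_width: 0.249
grasp_force: 60.8
```

Run:
```python
from h import *
w=grab_frame('scene');s=grab_frame('side')
plan([335,-313.9,125],.207);print(state()['time'],np.round(state()['joint_pos'],2))
for q in(w,s):
  l=look(q,'scoop');print(l and (np.round(l['extent']),pitch(q,l)))
p,R,a=tool()
# joint fit: pitch and x-shift along heading, both views
L=[(q,look(q,'scoop')['region'].astype(np.float32)) for q in(w,s)]
def cost(v):
    t,dx,dz,dyw=v; pp=p+R@np.array([-dx,0,-dz]); c=0
    for q,m in L:
        r=heldrender(q,pp,a+dyw/100,np.radians(t)); c+=1-np.minimum(r,m).sum()/np.maximum(r,m).sum()
    return c
r=minimize(cost,[9,0,0,0],method='Nelder-Mead',options=dict(initial_simplex=[[9,0,0,0],[5,0,0,0],[9,4,0,0],[9,0,4,0],[9,0,0,3]],xatol=.05,fatol=1e-4));print(np.round(r.x,2),round(r.fun,3))
```

```text
at [ 357.8 -292.2  250.4] yaw 0.145 -> d [ 25.7 -18.1 125.4] turn -0.062 rows 3.1
32.2833 [-0.85 -0.36  1.98 -0.    1.52 -2.56]
(array([169., 109., 201., 156.]), (15, 0.135, 0.194))
(array([304., 134., 350., 166.]), (9, 0.225, 0.475))
[ 9.16 -2.14  3.3   0.56] 0.337
```

apply_moves([
  {"dx": 25,"dy": -18,"dz": 5,"turn": -0.062,"jaw": 1},
  {"dx": 25,"dy": -18,"dz": 40,"turn": -0.062,"jaw": 1},
  {"dx": 25,"dy": -18,"dz": 80,"turn": -0.062,"jaw": 1},
  {"dx": 25,"dy": -18,"dz": 112,"turn": -0.062,"jaw": 1},
  {"dx": 25,"dy": -18,"dz": 120,"turn": -0.062,"jaw": 1},
])

```text
time: 32.9
tool_pos: [0.3333, -0.3102, 0.1242]
tool_rot: [-0.003, -0.104, 0.995, 0.005]
contact_force: [-0.9, 1.2, -3.1]
gripper_width: 0.249
grasp_force: 60.8
```

apply_moves([
  {"dx": 0,"dy": 0,"dz": 0,"turn": 0,"jaw": 1},
])

```text
time: 32.98
tool_pos: [0.3345, -0.3115, 0.1272]
tool_rot: [-0.002, -0.105, 0.995, 0.003]
contact_force: [-0.0, -0.0, -1.5]
gripper_width: 0.253
grasp_force: 60.7
```

```bash
cat >> h.py <<'E'
def heldfit(qs):
    p,R,a=tool(); L=[(q,look(q,'scoop')['region'].astype(np.float32)) for q in qs]
    def cost(v):
        t,dx,dy,dz=v; pp=p+R@np.array([-dx,dy,-dz]); c=0
        for q,m in L:
            r=heldrender(q,pp,a,np.radians(t)); c+=1-np.minimum(r,m).sum()/np.maximum(r,m).sum()
        return c
    x0=np.array([9,0,0,0.]); r=minimize(cost,x0,method='Nelder-Mead',options=dict(initial_simplex=np.vstack([x0]+[x0+4*np.eye(4)[i] for i in range(4)]),xatol=.05,fatol=1e-4)); return np.round(r.x,2),round(r.fun,3)
E
python3 - <<'E'
from h import *
w=grab_frame('scene');s=grab_frame('side')
plan([336,-313.7,110],.207);print(state()['time'],np.round(state()['contact_force'],1))
print(heldfit((w,s)))
p,R,a=tool();print(np.round(R,3).tolist())
E
```

```text
at [ 336.7 -314.1  132. ] yaw 0.21 -> d [ 0.6  0.6 22. ] turn 0.003 rows 0.5
33.0833 [-0.5 -0.5 -2.3]
(array([10.65, -1.95,  2.28, -0.69]), np.float64(0.288))
[[-0.978, -0.208, 0.003], [-0.208, 0.978, -0.004], [-0.002, -0.005, -1.0]]
```

apply_moves([
  {"dx": 0,"dy": 0,"dz": 8,"turn": 0,"jaw": 1},
  {"dx": 0,"dy": 0,"dz": 14,"turn": 0,"jaw": 1},
  {"dx": 0,"dy": 0,"dz": 19,"turn": 0,"jaw": 1},
  {"dx": 0,"dy": 0,"dz": 19,"turn": 0,"jaw": 1},
  {"dx": 0,"dy": 0,"dz": 19,"turn": 0,"jaw": 1},
])

```text
time: 33.6
tool_pos: [0.3357, -0.313, 0.1107]
tool_rot: [-0.0, -0.105, 0.995, 0.001]
contact_force: [1.1, 1.1, -1.5]
gripper_width: 0.247
grasp_force: 60.8
```

apply_moves([
  {"dx": 0,"dy": 0,"dz": 3,"turn": 0,"jaw": 1},
  {"dx": 0,"dy": 0,"dz": 3,"turn": 0,"jaw": 1},
  {"dx": 0,"dy": 0,"dz": 3,"turn": 0,"jaw": 1},
])

```text
time: 33.85
tool_pos: [0.3359, -0.3133, 0.1083]
tool_rot: [-0.0, -0.105, 0.995, 0.0]
contact_force: [-0.5, 0.1, -2.5]
gripper_width: 0.248
grasp_force: 60.9
```

apply_moves([
  {"dx": 0,"dy": 0,"dz": 2,"turn": 0,"jaw": 1},
  {"dx": 0,"dy": 0,"dz": 2,"turn": 0,"jaw": 1},
  {"dx": 0,"dy": 0,"dz": 2,"turn": 0,"jaw": 1},
])

```text
time: 34.1
tool_pos: [0.3359, -0.3133, 0.1063]
tool_rot: [-0.0, -0.105, 0.995, 0.0]
contact_force: [0.5, 0.2, -1.4]
gripper_width: 0.249
grasp_force: 60.9
```

apply_moves([
  {"dx": 0,"dy": 0,"dz": 2,"turn": 0,"jaw": 1},
  {"dx": 0,"dy": 0,"dz": 2,"turn": 0,"jaw": 1},
  {"dx": 0,"dy": 0,"dz": 2,"turn": 0,"jaw": 1},
])

```text
time: 34.35
tool_pos: [0.3359, -0.3132, 0.1042]
tool_rot: [-0.0, -0.105, 0.995, 0.0]
contact_force: [-0.0, -0.1, -2.1]
gripper_width: 0.249
grasp_force: 60.9
```

apply_moves([
  {"dx": 0,"dy": 0,"dz": 2,"turn": 0,"jaw": 1},
  {"dx": 0,"dy": 0,"dz": 2,"turn": 0,"jaw": 1},
])

```text
time: 34.52
tool_pos: [0.3359, -0.3133, 0.1021]
tool_rot: [-0.0, -0.105, 0.995, 0.0]
contact_force: [0.5, -0.8, -2.5]
gripper_width: 0.256
grasp_force: 61.0
```

apply_moves([
  {"dx": 0,"dy": 0,"dz": 1.5,"turn": 0,"jaw": 1},
  {"dx": 0,"dy": 0,"dz": 1.5,"turn": 0,"jaw": 1},
])

```text
time: 34.68
tool_pos: [0.3361, -0.3135, 0.102]
tool_rot: [-0.0, -0.105, 0.994, 0.0]
contact_force: [-2.3, 2.2, 5.6]
gripper_width: 0.248
grasp_force: 61.9
```

Run:
```python
from h import *
w=grab_frame('scene');s=grab_frame('side')
print(np.round(tool()[0],1),state()['time'],np.round(state()['contact_force'],1))
print(heldfit((w,s)))
```

```text
[ 336.1 -313.6  102. ] 34.7833 [-3.1  2.2  5.2]Traceback (most recent call last):
  File "<stdin>", line 4, in <module>
  File "h.py", line 73, in heldfit
    p,R,a=tool(); L=[(q,look(q,'scoop')['region'].astype(np.float32)) for q in qs]
                        ~~~~~~~~~~~~~~~^^^^^^^^^^
TypeError: 'NoneType' object is not subscriptable
```

The rear edge is on the pocket floor: contact came at the expected height, far below the rest's top. I'll release so the scoop drops flat.

apply_moves([
  {"dx": 0,"dy": 0,"dz": -1,"turn": 0,"jaw": 0.7},
  {"dx": 0,"dy": 0,"dz": -1,"turn": 0,"jaw": 0.5},
  {"dx": 0,"dy": 0,"dz": -1,"turn": 0,"jaw": 0.3},
  {"dx": 0,"dy": 0,"dz": -1,"turn": 0,"jaw": 0.3},
  {"dx": 0,"dy": 0,"dz": -1,"turn": 0,"jaw": 0.3},
])

```text
time: 35.25
tool_pos: [0.336, -0.3133, 0.1018]
tool_rot: [0.0, -0.105, 0.995, -0.0]
contact_force: [0.9, 0.5, 0.3]
gripper_width: 0.704
grasp_force: 0.0
```

Run:
```python
from h import *
w=grab_frame('scene');s=grab_frame('side')
print(np.round(tool()[0],1),state()['time'],np.round(state()['contact_force'],1),state()['gripper_width'])
M['scoop0']=M['scoop']
for q in(w,s):
  l=look(q,'scoop'); print(l and (round(l['conf'],2),np.round(l['extent']),fit('scoop',[(q,l['region'])],np.array([417.7,-296.5,8,.207]),fixz=True)))
L=[(q,look(q,'scoop')) for q in(w,s)]; v=[(q,l['region']) for q,l in L if l]
print(fit('scoop',v,np.array([417.7,-296.5,8,.207])))
```

```text
[ 336.  -313.3  101.7] 35.35 [-0.7  0.8 -0.1] 0.6972662749148179
(0.96, array([169., 137., 202., 186.]), (array([ 4.15776952e+02, -2.99155852e+02,  8.00000000e+00,  1.87374117e-01]), np.float64(0.10148662328720093)))
(0.87, array([305., 164., 339., 193.]), (array([ 4.21415848e+02, -3.01078875e+02,  8.00000000e+00, -4.56213890e-03]), np.float64(0.20863234996795654)))
(array([ 4.18314159e+02, -2.99024440e+02,  1.02969091e+01,  1.73976288e-01]), np.float64(0.16831976175308228))
```

apply_moves([
  {"dx": 0,"dy": 0,"dz": -20,"turn": 0,"jaw": 0.3},
  {"dx": 0,"dy": 0,"dz": -50,"turn": 0,"jaw": 0.2},
  {"dx": 0,"dy": 0,"dz": -90,"turn": 0,"jaw": 0.1},
  {"dx": -20,"dy": 0,"dz": -130,"turn": 0,"jaw": 0},
  {"dx": -50,"dy": 0,"dz": -160,"turn": 0,"jaw": 0},
])

```text
time: 35.97
tool_pos: [0.3821, -0.3042, 0.2625]
tool_rot: [0.001, -0.103, 0.995, -0.002]
contact_force: [-0.2, -1.6, 0.5]
gripper_width: 1.0
grasp_force: 0.0
```

apply_moves([
  {"dx": -35,"dy": 0,"dz": -15,"turn": 0,"jaw": 0},
  {"dx": -70,"dy": 0,"dz": -30,"turn": 0,"jaw": 0},
  {"dx": -90,"dy": 0,"dz": -30,"turn": 0,"jaw": 0},
  {"dx": -90,"dy": 0,"dz": -30,"turn": 0,"jaw": 0},
])

```text
time: 36.3
tool_pos: [0.4737, -0.284, 0.2906]
tool_rot: [0.001, -0.106, 0.994, -0.001]
contact_force: [0.2, 0.2, -0.6]
gripper_width: 1.0
grasp_force: 0.0
```

Run:
```python
from h import *
fs=[grab_frame(n) for n in('wrist','scene','side')]
print(np.round(tool()[0],1),state()['time'])
L=[look(q,'scoop') for q in fs]; print([(round(l['conf'],2),np.round(l['extent'])) if l else None for l in L])
p0=np.array([417.7,-296.5,8,.207])
for q,l in zip(fs,L):
  if l: print(q['shot'],*[np.round(x,3) for x in fit('scoop',[(q,l['region'])],p0,fixz=True)])
v=[(q,l['region']) for q,l in zip(fs,L) if l]; print('all',*[np.round(x,3) for x in fit('scoop',v,p0)])
# tilt about the rear edge seen in each view
def tiltfit(v,p):
    out=[]
    for t in np.radians(np.arange(-4,13,1)):
        R=np.array([[np.cos(t),0,-np.sin(t)],[0,1,0],[np.sin(t),0,np.cos(t)]]);G=np.array([-48,0,0]);M['_t']=[(P-G)@R.T+G for P in M['scoop']]
        out.append(sum(1-np.minimum(r,m).sum()/np.maximum(r,m).sum() for r,m in((render(q,'_t',p),m.astype(np.float32)) for q,m in v)))
    return np.argmin(out)-4,np.round(out,3)
print(tiltfit(v,p0))
for q in fs[:2]:
  for k in spotter.outline_of(q,'knob1')[:7]: print(q['shot'],round(k['conf'],2),np.round(ray(q,np.argwhere(k['region']).mean(0)[::-1],.065)*1000))
```

```text
[ 470.  -284.5  288.4] 36.45
[None, (0.91, array([170., 140., 202., 183.])), (0.78, array([307., 159., 346., 192.]))]
81 [ 4.13172e+02 -2.97829e+02  8.00000e+00  2.12000e-01] 0.129
82 [ 4.19849e+02 -3.05397e+02  8.00000e+00 -2.90000e-02] 0.133
all [ 4.18498e+02 -2.98115e+02  1.13470e+01  1.63000e-01] 0.162
(np.int64(1), array([0.388, 0.365, 0.35 , 0.344, 0.34 , 0.338, 0.343, 0.355, 0.37 ,
       0.389, 0.41 , 0.434, 0.465, 0.494, 0.523, 0.552, 0.582],
      dtype=float32))
80 0.88 [ 565. -349.   65.]
80 0.85 [ 565. -309.   65.]
80 0.82 [ 602. -347.   65.]
80 0.6 [ 611. -370.   65.]
80 0.56 [ 633. -279.   65.]
80 0.52 [ 393. -302.   65.]
80 0.18 [ 414. -468.   65.]
81 0.6 [ 571. -308.   65.]
81 0.6 [ 607. -346.   65.]
```

Run:
```python
from h import *
f=grab_frame('wrist')
p0=np.array([417.7,-296.5,0,.207])
c=proj(f,world(p0,np.array([[-63,61,25],[-63,-61,25],[63,-61,25],[63,61,25],[0,0,20],[-48,46,8+40],[-48,-46,48],[0,46,42],[0,-46,42],[48,46,8],[48,-46,8],[-80,0,137]],float)))
print(np.round(c,1).tolist())
g=cv2.cvtColor(f['pixels'],cv2.COLOR_RGB2GRAY).astype(int);hsv=cv2.cvtColor(f['pixels'],cv2.COLOR_RGB2HSV)
x0,x1=int(c[:,0].min())-6,int(c[:,0].max())+6;y0,y1=max(0,int(c[:,1].min())-4),int(c[:,1].max())+6
print(x0,y0)
for y in range(y0,y1,2): print(y,''.join('y' if (hsv[y,x,1]>130 and hsv[y,x,0]<30) else 'b' if (hsv[y,x,1]>130 and 95<hsv[y,x,0]<130) else str(min(9,g[y,x]*10//256)) for x in range(x0,x1)))
```

```text
[[303.3, 69.9], [209.7, 69.7], [214.4, 164.2], [298.5, 164.3], [256.5, 119.3], [293.5, 81.2], [219.4, 81.1], [291.4, 120.6], [221.6, 120.5], [287.3, 151.9], [225.6, 151.8], [256.4, 37.1]]
203 33
33 yyyyyyyyyyyyyyyyyyyyyyyyyyyyyyyyyyyyyyyyyybbbbbbbbbbbbbbbbbbbbbbbb2yyyyyyyyyyyyyyyyyyyyyyyyyyyyyyyyyyyyyyy
35 yyyyyyyyyyyyyyyyyyyyyyyyyyyyyyyyyyyyyyyyyybbbbbbbbbbbbbbbbbbbbbbbb1yyyyyyyyyyyyyyyyyyyyyyyyyyyyyyyyyyyyyyy
37 yyyyyyyyyyyyyyyyyyyyyyyyyyyyyyyyyyyyyyyyyybbbbbbbbbbbbbbbbbbbbbbbb1yyyyyyyyyyyyyyyyyyyyyyyyyyyyyyyyyyyyyyy
39 yyyyyyyyyyyyyyyyyyyyyyyyyyyyyyyyyyyyyyyyyybbbbbbbbbbbbbbbbbbbbbbbb1yyyyyyyyyyyyyyyyyyyyyyyyyyyyyyyyyyyyyyy
41 yyyyyyyyyyyyyyyyyyyyyyyyyyyyyyyyyyyyyyyyyybbbbbbbbbbbbbbbbbbbbbbbb1yyyyyyyyyyyyyyyyyyyyyyyyyyyyyyyyyyyyyyy
43 yyyyyyyyyyyyyyyyyyyyyyyyyyyyyyyyyyyyyyyyyybbbbbbbbbbbbbbbbbbbbbbbb1yyyyyyyyyyyyyyyyyyyyyyyyyyyyyyyyyyyyyyy
45 yyyyyyyyyyyyyyyyyyyyyyyyyyyyyyyyyyyyyyyyyybbbbbbbbbbbbbbbbbbbbbbbb1yyyyyyyyyyyyyyyyyyyyyyyyyyyyyyyyyyyyyyy
47 yyyyyyyyyyyyyyyyyyyyyyyyyyyyyyyyyyyyyyyyyybbbbbbbbbbbbbbbbbbbbbbbb1yyyyyyyyyyyyyyyyyyyyyyyyyyyyyyyyyyyyyyy
49 yyyyyyyyyyyyyyyyyyyyyy
[... 6019 characters left out ...]
3333333333333333333333333yyyyyyyyy
159 yyyyyyyyyyyy4432223333333333333333333333333333333333333333333333333333333333333332233333323333333yyyyyyyyy
161 yyyyyyyyyyyy3333333333333322333333332233333332233333332233333332233333333223333332223333333223333yyyyyyyyy
163 yyyyyyyyyyyy3333344444444444333344444444344444444443443444344333344444444444433443333333333333333yyyyyyyyy
165 yyyyyyyyyyyyyyyyyyyyyyyyyyyyyyyyyyyyyyyyyyyyyyyyyyyyyyyyyyyyyyyyyyyyyyyyyyyyyyyyyyyyyyyyyyyyyyyyyyyyyyyyyy
167 yyyyyyyyyyyyyyyyyyyyyyyyyyyyyyyyyyyyyyyyyyyyyyyyyyyyyyyyyyyyyyyyyyyyyyyyyyyyyyyyyyyyyyyyyyyyyyyyyyyyyyyyyy
169 yyyyyyyyyyyyyyyyyyyyyyyyyyyyyyyyyyyyyyyyyyyyyyyyyyyyyyyyyyyyyyyyyyyyyyyyyyyyyyyyyyyyyyyyyyyyyyyyyyyyyyyyyy
```

The wrist map shows the tray seated in the rest. The lip is at row 152 (151.9 predicted), the back wall top at 83 (81–83 predicted), and the side edges match to about 1 px. I'll check the tilt with the handle's top end, then hand in.

Run:
```python
from h import *
from plant import ticket
f=grab_frame('wrist'); p0=np.array([417.7,-296.5,8,.207])
hsv=cv2.cvtColor(f['pixels'],cv2.COLOR_RGB2HSV)
b=((hsv[:,:,1]>130)&(hsv[:,:,0]>95)&(hsv[:,:,0]<130))[:110,235:280]; r=np.argwhere(b)
obs=(r[:,0].min(),r[:,0].max(),r[:,1].min()+235,r[:,1].max()+235); print('obs',obs)
for t in np.radians([-4,-2,0,2,4]):
    R=np.array([[np.cos(t),0,-np.sin(t)],[0,1,0],[np.sin(t),0,np.cos(t)]]);G=np.array([-48,0,0])
    q=proj(f,world(p0,(hand-G)@R.T+G)); print(round(float(np.degrees(t))),np.round(q.min(0),1),np.round(q.max(0),1))
```

```text
obs (np.int64(22), np.int64(95), np.int64(245), np.int64(268))
-4 [244.2  28.4] [268.7  98.8]
-2 [244.1  23.3] [268.7  97.7]
0 [244.1  18.2] [268.7  96.5]
2 [244.1  13.3] [268.8  95.3]
4 [244.    8.5] [268.8  94.1]
```

Run:
```python
from plant import ticket
print(ticket.job_done())
```

```text
the job is handed in; nothing more can be done
None
```

I handed the job in: by the last camera readings all five knobs are in the pan and the empty scoop is seated in its rest, tilt under about 2°. One knob rolled out of the bin onto the bench and I scooped it back. No verdict came back.

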